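# Feed a fresh tea light into the plate warmer

### The arm

A 6-joint arm with a two-finger parallel gripper is mounted at the origin on a cart in front of the work surface, level with it; the furniture and walls round the work are solid. World frame = base frame: x ahead of the robot, y to its left, z up, the work surface at z = 0. Lengths are in m, angles in degrees, forces in N, time in s.
With the tool pointing down it reaches from about 0.25 to 0.85 m from the base axis. Payload 12.5 kg.
Tool frame: the origin (TCP) lies midway between the tips of the shut fingers; the grasp point (between the pads) lies env.pinch_z behind it (env.pinch_z is the distance from the TCP to the grasp point, in m); z points along the fingers, x is the direction in which the jaws open and shut, and the axes are right-handed (so a half turn about z gives the same grasp; the last joint's range is limited). The gripper opens to 93 mm and grips with 3 to 60 N. Pads are 15 mm wide; open, the fingers measure 128 mm over their backs; the gripper's body (75 mm by 188 mm) begins 65 mm behind the grasp point.
Start: joints at [-78.014, 20.094, 94.641, -0, 65.266, -4.847], TCP at [0.159, -0.526, 0.219] pointing down, gripper open.
Joint ranges: [-157.81, 157.81], [-45, 120.19], [0.68, 151.7], [-89.99, 269.99], [4.06, 180], [-164.3, 164.3]. Speed limits (degrees/s): [127.2, 127.2, 159.86, 180, 180, 180].

### API

Orientations are given as [roll, pitch, yaw] about the fixed x, y, z axes, in that order (R = Rz(yaw) Ry(pitch) Rx(roll)).
In Python, from station import get_obs, read_camera, workorder, env gives the robot as it stands.
- The arm moves only by the tool step_arm, never from a script. Its argument "rows" is a list of rows, each a list of 5 numbers: the opening, from 0 (shut) to 1 (fully open), then the shift along the tool's x, y, z each as a share of 150 mm, from -1 to 1, then the turn about the tool's z as a share of 1.5 rad, from -1 to 1. A call has 1 to 12 rows; each row is the pose to reach, as a shift and turn from the pose commanded when the call began, along the tool's axes at that moment; what a row does not reach only later rows make up. A row lasts 1/10 s, in which the tool goes at most 50 mm and 8.59 degrees, less where a joint would pass 70% of its speed; a pose out of reach is approached as far as the arm can. A call with a number of a shift or a turn outside -1 to 1 is refused whole. A call with a gripper value outside its range is refused whole. The fingers move at their own pace and stop on an object; the grip force is fixed at half the most. Time passes only in rows, so rows that repeat a pose let the fingers close. It gives the time, the measured TCP pose, the force and the opening at its end, in the units of the state.
- get_obs(): the state, without advancing time (a new reading comes with each control period).
- read_camera(name): name is "scene" or "top" or "wrist"; returns a dict with "frame" (420x560x3 uint8, red, green, blue), "range_z" (420x560 float32, m along the optical axis (not along the pixel's ray), 0 where there is no reading), "K" (3x3 intrinsics, pixels), "dist" ([k1, k2, p1, p2, k3] as OpenCV has them; the pictures are not rectified), "rvec" (rotation vector, rad) and "tvec" (3), from world to camera coordinates, as OpenCV has them. Camera axes: x right, y down, z forward; pixel columns grow to the right and rows downward; lengths in m; the calibration is good to about 2 mm. A picture is of the moment at which its call begins.
- workorder.close_job(): hands the job in, once; it reports no verdict.
The state is a dict: "time": time; "q": joint angles; "qvel": joint speeds; "effort": joint torques, N m; "eef_pos": TCP position; "tcp_rot": TCP orientation; "contact_force": force on the tool from outside, world axes, zero at the start; "moment": the same for the moment, N m; "width": opening from 0.0 (shut) to 1.0 (fully open).
Only numpy, scipy, OpenCV 4.12 (cv2) and the standard library are available. Lean on these libraries where they do the work, as an engineer would, in place of code of your own. Each camera call takes 0.05 s, during which the arm holds its last target.

### The job

Put the loose tea light on the feed ledge of the plate warmer, then push it along the guide channel under the hot plate with the wooden pusher: past the spring catch and firmly up against its stop (press it home with about 10 N at the hand), but never so hard that its thin aluminium shell is dented. Then draw the pusher out and lay it flat on the worktop, clear of the warmer, leaving the coffee cup on the warmer and the things around as they stand.

Things in the scene. Friction and masses are not known exactly. Their poses are not given: they have to be found in the camera images.
- warmer: Low steel plate warmer, fixed. Origin on the worktop (z = 0) under the middle of its hot plate's front edge; +x runs along the feed channel into the warmer, z up. The plate covers x = 0 to 170 mm, y = -68 to 68, top 62 mm high; wooden side grips reach y = +-75. The front mouth below it is 88 mm wide and 44 mm high.
- ledge (a point): Set-down spot on the warmer's open feed ledge, on its floor (axes as warmer; 62 mm before the plate's front edge, 6 mm above the worktop). The flat ledge spans 28 mm before to 62 mm behind this point, y = +-45 mm, and its floor runs on into the channel. Guide rails 6 mm tall begin 20 mm beyond the point as a flare 76 mm wide, and narrow to a 42 mm channel 56 mm beyond it.
- channel (a point): On the channel floor's centre line at the plate's front edge (axes as warmer, x inward). The burner seat hidden under the plate slides along the channel and stands where it was last left, so it can only be felt: the light's centre comes home somewhere 68 to 104 mm inward of this point. On the last 35 mm spring leaves resist with 2 to 5 N and snap shut behind the light; then comes a sprung stop (4 N/mm).
- light_centre (a point): Tea light: a round candle in a thin, plain aluminium shell, 38 mm in diameter, 15 mm tall, about 15 g, standing upright on the worktop; the point is its centre, 7.5 mm above its underside. The shell dents if the pusher presses on it with more than 16 N.
- pusher_grip (a point): The pusher: a straight wooden slat 230 mm long, 24 mm wide and 12 mm thick, lying flat, with a raised grip block 80 mm long, 24 mm wide and 38 mm tall in all. This point is the centre of the grip block, 25 mm above the underside; +x points along the slat to its notched tip, z up. The tip is 140 mm ahead of this point, the tail 90 mm behind. About 120 g. Grasp the block across its 24 mm width.
- pusher_tip (a point): Middle of the notched front end of the pusher, 6 mm above its underside (axes as pusher_grip). A light lying in the notch has its centre 18 mm ahead of this point. If the slat drags on the channel floor, that rubbing takes up to 4 N of the push; carried 2 or 3 mm above the floor it takes less.
- espresso_mug: Green espresso (coffee) cup, 52 mm tall, standing on the hot plate, loose; origin at its underside. Bystander.
- bottle: Small clear water bottle, 58 mm in diameter and 178 mm tall, loose; origin at its underside. Bystander.
- lemon: Lemon, 78x55x56 mm, loose; origin at its underside. Bystander.
There are look-alikes about, which are no part of the job. Leave any blue or green look-alike of the part that bears light_centre alone.

How it is judged (in metres and radians):
On the way, in this order (a step that is already met when the one before it is completed fails the run):
1. the tea light stands upright on the feed ledge, let go (x of light_centre in the frame of warmer between -0.085 and -0.02 m and y of light_centre in the frame of warmer between -0.03 and 0.03 m and z of light_centre in the frame of warmer below 0.0165 m and angle between light_centre's own z axis and vertical below 0.1 rad and contact force between the fingers and tea_light below 0.05 N), for 0.2 s.
2. the pusher presses the light home against the stop with at least 5.5 N, beyond the catch (x of light_centre in the frame of warmer above 0.067 m and contact force between pusher and tea_light above 5.5 N), for 0.2 s.
At the end, for the whole second after the job is handed in: The tea light stands upright in the burner seat under the plate (centre 66 to 107 mm beyond the plate's front edge), at rest; the pusher lies flat on the worktop, not touching the warmer, at rest (x of light_centre in the frame of warmer between 0.066 and 0.107 m and angle between light_centre's own z axis and vertical below 0.1 rad and linear speed of each of tea_light, pusher below 0.01 m/s and height (world z) of pusher_grip below 0.028 m and angle between pusher_grip's own z axis and vertical below 0.06 rad and contact force between pusher and warmer below 0.05 N).
It fails at once if the pusher presses on the light with more than 16 N (its shell dents) (contact force between pusher and tea_light above 16 N).
It fails at once if the coffee cup on the warmer, the bottle or the lemon is moved by more than 20 mm (distance of any of espresso_mug, bottle, lemon from where it was at the start of the episode above 0.02 m).
It also fails if it takes over 61 s, if anything falls off the work surface, if the arm or the gripper's body presses on something with over 40 N, if the wrist force passes 120 N, or if a joint passes its speed limit or range.

## Working session

There is one attempt and no reset: what is moved stays moved. The work goes in short steps, Python scripts to look and compute and a tool call to move; the robot and the scene stay as the last step left them, time stands still between calls to the robot, and variables do not carry over. Pictures are saved under pics/ and viewed, and the job is handed in when it is done.

Besides the shell and the picture viewer there is one more tool, called after ">>>" as a command line: name --pt "numbers of a row" for each row, then --argument value for the rest. step_arm: Moves the arm, as the interface text tells. Shift numbers are shares of 150 mm and turn numbers shares of 1.5 rad, none past 1 either way. Its arguments: {"type":"object","properties":{"rows":{"type":"array"}},"required":["rows"]}

```bash
ls; mkdir -p pics; python3 - <<'E'
from station import get_obs, read_camera, workorder, env
import cv2, numpy as np
print(get_obs()); print(env.pinch_z)
for n in ["scene","top","wrist"]:
    c=read_camera(n); cv2.imwrite(f"pics/{n}0.png",c["frame"][:,:,::-1]); np.savez(f"pics/{n}0.npz",**c)
    print(n,c["K"].tolist(),c["dist"],c["rvec"],c["tvec"])
E
```

```text
pics
{'time': 0.0, 'q': array([-7.80141280e+01,  2.01249570e+01,  9.46748876e+01, -3.98551583e-04,
        6.52643299e+01, -4.84699822e+00]), 'qvel': array([-0.03184405,  0.03432252,  0.07922658,  0.02578984, -0.01092984,
       -0.03050409]), 'effort': array([-1.69580602e-03, -4.97322893e+01, -2.85256201e+01,  6.97980775e-02,
        2.57315923e-02, -7.99235954e-05]), 'eef_pos': array([ 0.15922726, -0.52611071,  0.21810918]), 'tcp_rot': array([-1.79994938e+02,  6.39755302e-02, -7.31669600e+01]), 'contact_force': array([-0.38812128,  0.16761481,  0.12960457]), 'moment': array([-0.03604933,  0.04983293,  0.02407772]), 'width': 1.0018273675893492}
0.0188
scene [[456.28914510401495, 0.0, 277.36940873625935], [0.0, 456.28914510401495, 209.6973198399172], [0.0, 0.0, 1.0]] [-0.1177176  0.         0.         0.         0.       ] [ 2.21643854 -0.64750058  0.31196424] [-0.48880389  0.23809728  0.6747523 ]
top [[471.4789984628575, 0.0, 280.8439870543702], [0.0, 471.4789984628575, 213.1930436450205], [0.0, 0.0, 1.0]] [-0.03660348  0.          0.          0.          0.        ] [ 2.14896152 -2.17902472  0.06911824] [0.01635548 0.56200387 0.90408178]
wrist [[376.6208363088284, 0.0, 281.27396823960373], [0.0, 376.6208363088284, 206.34213029833236], [0.0, 0.0, 1.0]] [-0.06395112  0.          0.          0.          0.        ] [-2.33423224  1.73350936  0.24353977] [-0.5504755  -0.03238172  0.38998977]
```

View pics/scene0.png

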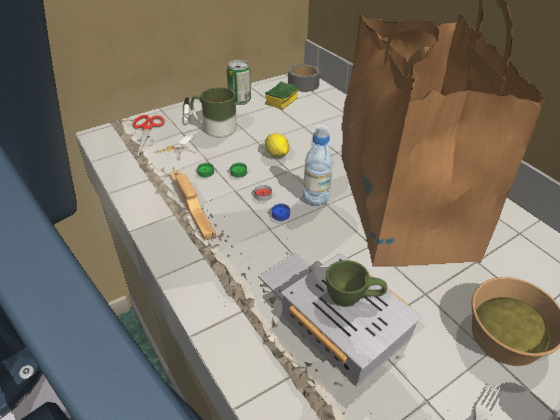

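View pics/top0.png

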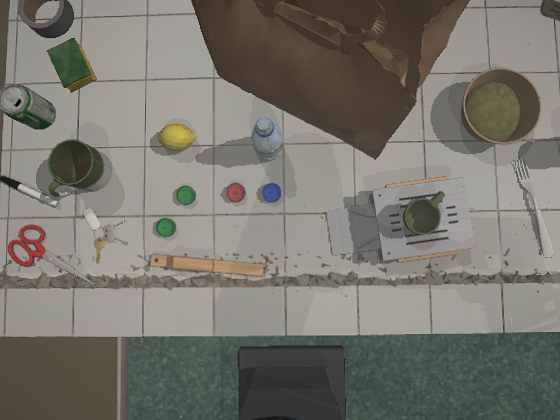

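View pics/wrist0.png

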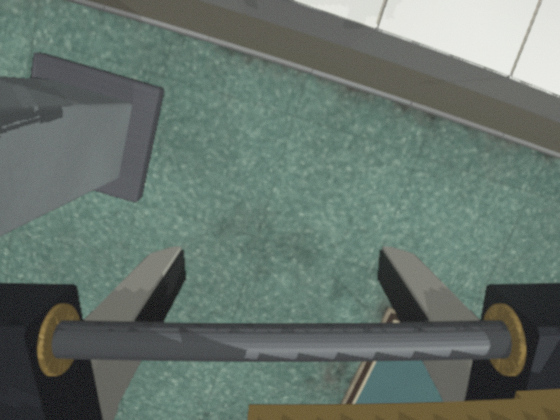

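```bash
cat > h.py <<'E'
import cv2, numpy as np
def load(n): 
    d=np.load(f"pics/{n}.npz"); return {k:d[k] for k in d.files}
def ray(c,uv):
    p=cv2.undistortPoints(np.array(uv,float).reshape(-1,1,2),c["K"],c["dist"]).reshape(-1,2)
    R,_=cv2.Rodrigues(c["rvec"]); return np.c_[p,np.ones(len(p))],R,np.ravel(c["tvec"])
def onplane(c,uv,z):
    d,R,t=ray(c,uv); o=-R.T@t; w=d@R
    return o+w*((z-o[2])/w[:,2])[:,None]
def bydepth(c,uv):
    d,R,t=ray(c,uv); uvi=np.round(np.array(uv)).astype(int).reshape(-1,2)
    z=c["range_z"][uvi[:,1],uvi[:,0]]; return (d*z[:,None]-t)@R
def proj(c,P):
    return cv2.projectPoints(np.array(P,float).reshape(-1,3),c["rvec"],c["tvec"],c["K"],c["dist"])[0].reshape(-1,2)
def cloud(c):
    h,w=c["range_z"].shape; u,v=np.meshgrid(np.arange(w),np.arange(h))
    P=bydepth(c,np.c_[u.ravel(),v.ravel()]).reshape(h,w,3); P[c["range_z"]==0]=np.nan; return P
def crop(c,x0,y0,x1,y1,s,out):
    cv2.imwrite(out,cv2.resize(c["frame"][y0:y1,x0:x1,::-1],None,fx=s,fy=s,interpolation=cv2.INTER_CUBIC))
E
python3 - <<'E'
from h import *
c=load("top0"); 
crop(c,140,170,300,290,5,"pics/top_c1.png"); crop(c,310,160,490,280,4,"pics/top_c2.png")
s=load("scene0"); crop(s,160,150,320,250,5,"pics/sc_c1.png")
P=cloud(c)
for uv in [(235,192),(186,195),(165,227),(272,192),(178,137),(266,140),(422,215),(200,263),(255,269),(345,230),(400,250),(460,200)]:
    print(uv,P[uv[1],uv[0]].round(4))
E
```

```text
(235, 192) [0.608  0.1011 0.0084]
(186, 195) [0.6038 0.2012 0.0067]
(165, 227) [0.5388 0.2416 0.0142]
(272, 192) [0.6067 0.0262 0.0095]
(178, 137) [0.7116 0.2065 0.0557]
(266, 140) [0.6842 0.0308 0.1278]
(422, 215) [ 0.5506 -0.2552  0.0729]
(200, 263) [0.4665 0.1665 0.0358]
(255, 269) [0.4531 0.0614 0.0137]
(345, 230) [ 0.5283 -0.119   0.005 ]
(400, 250) [ 0.4864 -0.2141  0.064 ]
(460, 200) [ 0.5786 -0.3303  0.0642]
```

View pics/top_c1.png

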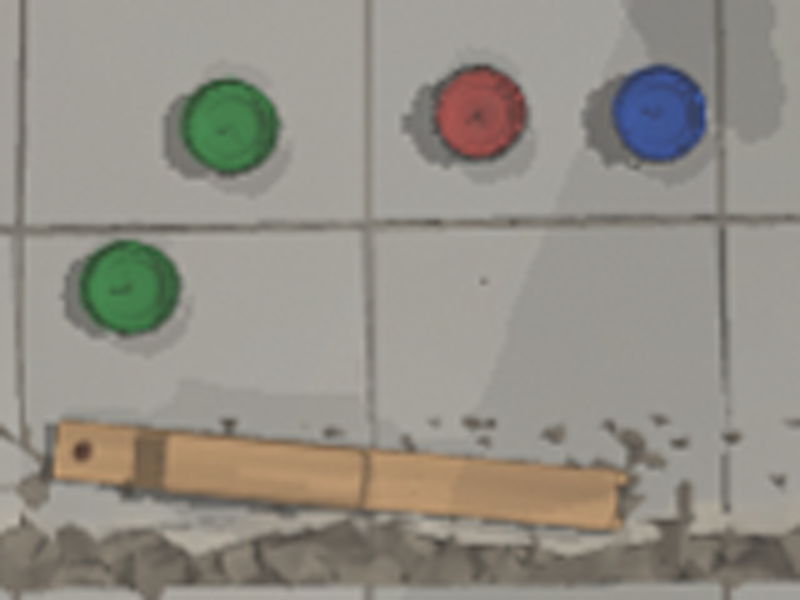

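View pics/top_c2.png

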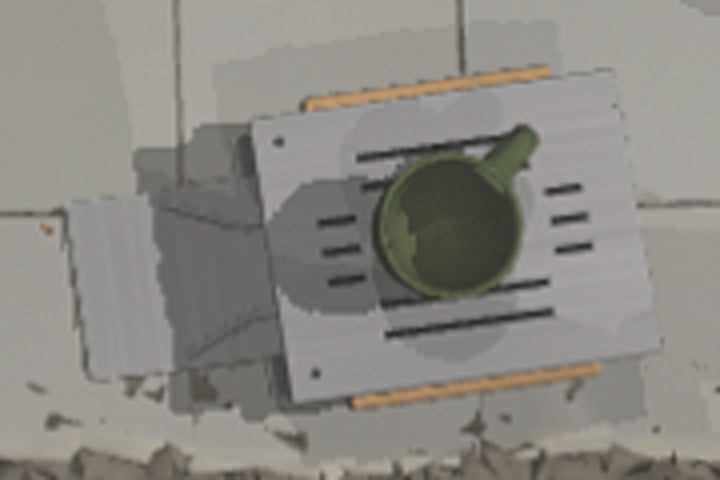

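View pics/sc_c1.png

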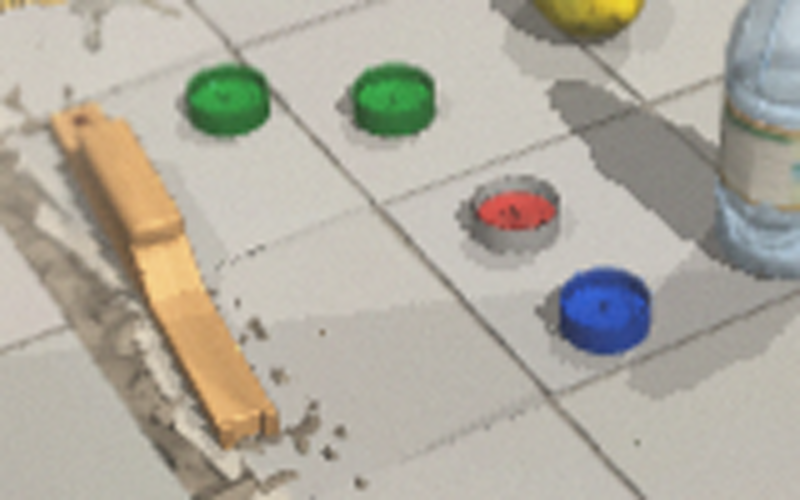

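```bash
python3 - <<'E'
from h import *
c=load("top0"); P=cloud(c)
R,_=cv2.Rodrigues(c["rvec"]); print("cam",-R.T@c["tvec"])
C=lambda pts,s,o: np.array(pts,float)/s+np.array(o)
print("light top", onplane(c,C([(481,113)],5,(140,170)),0.0145))
q=C([(57,420),(52,478),(627,474),(618,528)],5,(140,170)); W=onplane(c,q,0.012); print("slat",W.round(4))
# warmer
q=C([(251,120),(292,404),(612,70),(660,348)],4,(310,160)); W=onplane(c,q,0.062); print("plate",W.round(4))
q=C([(64,205),(90,380)],4,(310,160)); W=onplane(c,q,0.006); print("ledge front",W.round(4))
# cloud fits
def rect(m,name):
    pts=P[m]; r=cv2.minAreaRect(pts[:,:2].astype(np.float32)*1000); print(name,m.sum(),r, cv2.boxPoints(r).round(1).tolist(), np.median(pts[:,2]))
x,y,z=P[...,0],P[...,1],P[...,2]
rect((z>0.032)&(z<0.045)&(x>.42)&(x<.5)&(y>.05)&(y<.3),"block")
rect((z>0.055)&(z<0.068)&(x>.4)&(x<.7)&(y>-.4)&(y<-.1),"plate")
# color masks
hsv=cv2.cvtColor(c["frame"],cv2.COLOR_RGB2HSV)
m=(hsv[...,1]>90)&((hsv[...,0]<8)|(hsv[...,0]>172)); m[:, :220]=0; m[:,250:]=0;m[:180]=0;m[210:]=0
v,u=np.nonzero(m); print("red",m.sum(),u.mean(),v.mean(), u.min(),u.max(),v.min(),v.max())
s=load("scene0"); 
for uv in [(262.5,192.5)]: print(bydepth(s,[uv]), onplane(s,[uv],.013))
E
```

```text
cam [ 0.47965346 -0.01401512  0.95037669]
light top [[0.60595858 0.09789165 0.0145    ]]
slat [[0.4852 0.2693 0.012 ]
 [0.4621 0.2711 0.012 ]
 [0.4611 0.0408 0.012 ]
 [0.4399 0.0446 0.012 ]]
plate [[ 0.6004 -0.167   0.062 ]
 [ 0.4663 -0.1822  0.062 ]
 [ 0.6217 -0.3389  0.062 ]
 [ 0.4899 -0.3552  0.062 ]]
ledge front [[ 0.5664 -0.0817  0.006 ]
 [ 0.4787 -0.0928  0.006 ]]
block 493 ((464.73992919921875, 182.043701171875), (78.64826202392578, 24.076261520385742), 83.96562957763672) [[448.6000061035156, 144.1999969482422], [472.6000061035156, 141.6999969482422], [480.79998779296875, 219.89999389648438], [456.8999938964844, 222.39999389648438]] 0.0383428798216074
plate 5940 ((581.5325927734375, -262.900634765625), (235.08645629882812, 274.69720458984375), 0.15825065970420837) [[463.6000061035156, -125.9000015258789], [464.3999938964844, -400.6000061035156], [699.5, -399.8999938964844], [698.7000122070312, -125.19999694824219]] 0.06273170262373934
red 231 235.55411255411255 192.2077922077922 227 244 184 200
[[0.61220611 0.10580247 0.00364721]] [[0.60623392 0.09591945 0.013     ]]
```

```bash
cat > ov.py <<'E'
from h import *
def overlay(c,x0,y0,x1,y1,s,out,polys):
    im=cv2.resize(c["frame"][y0:y1,x0:x1,::-1],None,fx=s,fy=s,interpolation=cv2.INTER_CUBIC)
    for P,col,cl in polys:
        p=(proj(c,P)-[x0,y0]+0.5)*s-0.5
        cv2.polylines(im,[np.round(p*8).astype(np.int32).reshape(-1,1,2)],cl,col,1,cv2.LINE_AA,3)
    cv2.imwrite(out,im)
def T(o,yaw,L):
    a=np.radians(yaw); L=np.array(L,float); R=np.array([[np.cos(a),-np.sin(a),0],[np.sin(a),np.cos(a),0],[0,0,1]])
    return L@R.T+np.array([o[0],o[1],0])
def warm(o,yaw):
    g=(0,255,0);b=(255,0,0)
    return [(T(o,yaw,[(0,-.068,.062),(.17,-.068,.062),(.17,.068,.062),(0,.068,.062)]),g,True),
     (T(o,yaw,[(-.09,-.045,.006),(0,-.045,.006),(0,.045,.006),(-.09,.045,.006)]),b,True),
     (T(o,yaw,[(-.042,-.038,.012),(-.006,-.021,.012)]),(0,0,255),False),(T(o,yaw,[(-.042,.038,.012),(-.006,.021,.012)]),(0,0,255),False)]
def push(o,yaw,h=0):
    r=(0,0,255)
    B=lambda z,x0,x1:T(o,yaw,[(x0,-.012,z+h),(x1,-.012,z+h),(x1,.012,z+h),(x0,.012,z+h)])
    return [(B(.012,-.09,.14),r,True),(B(.038,-.04,.04),(0,255,0),True)]
def circ(o,r,z,col=(255,255,0)):
    a=np.linspace(0,2*np.pi,40); return [(np.c_[o[0]+r*np.cos(a),o[1]+r*np.sin(a),a*0+z],col,True)]
E
python3 - <<'E'
from ov import *
c=load("top0"); s=load("scene0")
po=warm((.5345,-.1765),-83)
overlay(c,310,160,490,280,4,"pics/o1.png",po); overlay(s,240,240,430,390,4,"pics/o2.png",po)
pp=push((.4647,.1816),-95.9)+circ((.606,.0975),.019,.015)+circ((.606,.0975),.019,.0)
overlay(c,140,170,300,290,5,"pics/o3.png",pp); overlay(s,160,150,320,250,5,"pics/o4.png",pp)
P=cloud(c); m=(P[...,2]>.03)&(P[...,0]>.62)&(P[...,0]<.75)&(P[...,1]<.07)&(P[...,1]>-.02)
q=P[m]; print("bottle",len(q),q.min(0),q.max(0), q.mean(0))
E
```

```text
bottle 1000 [0.67004936 0.00413371 0.0301118 ] [0.72301461 0.05989507 0.18135894] [0.68758863 0.03059555 0.12164093]
```

View pics/o1.png

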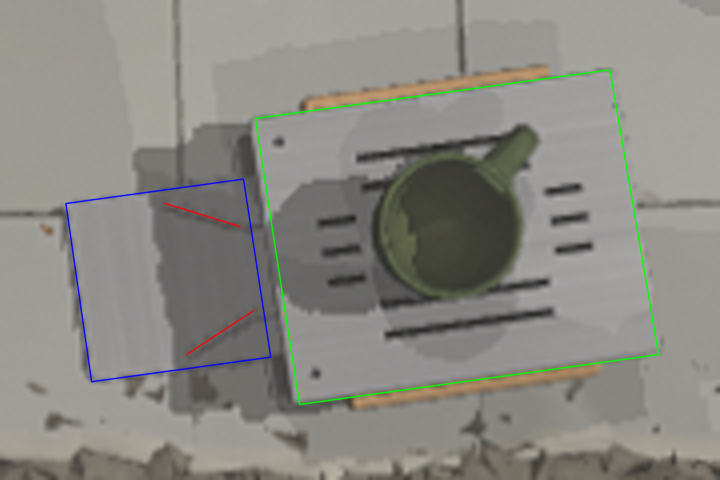

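View pics/o2.png

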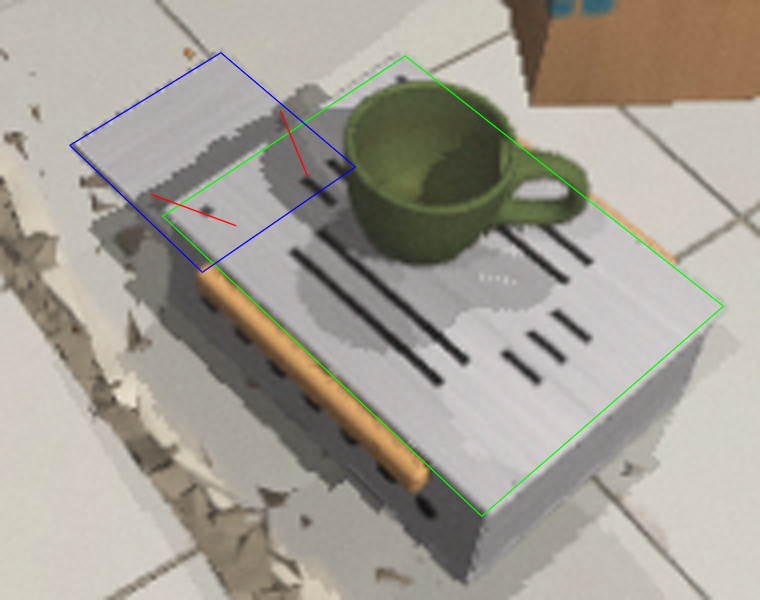

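View pics/o3.png

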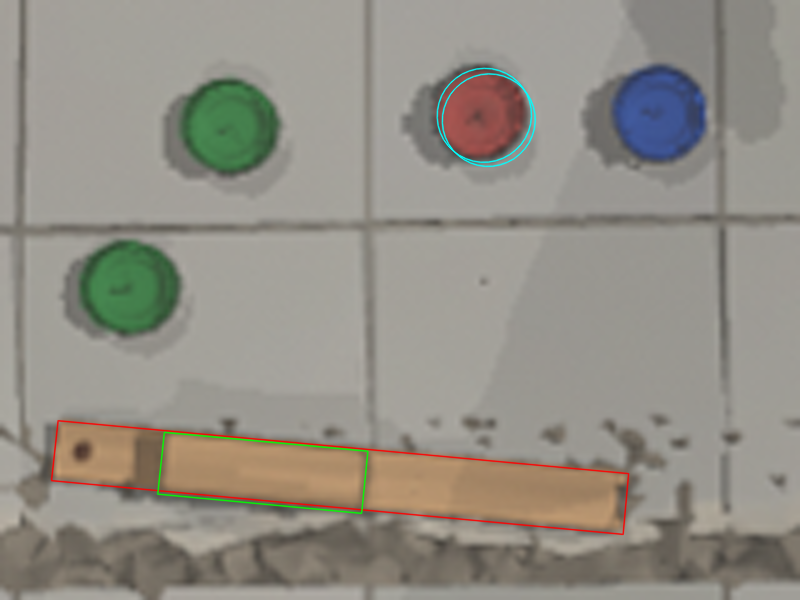

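View pics/o4.png

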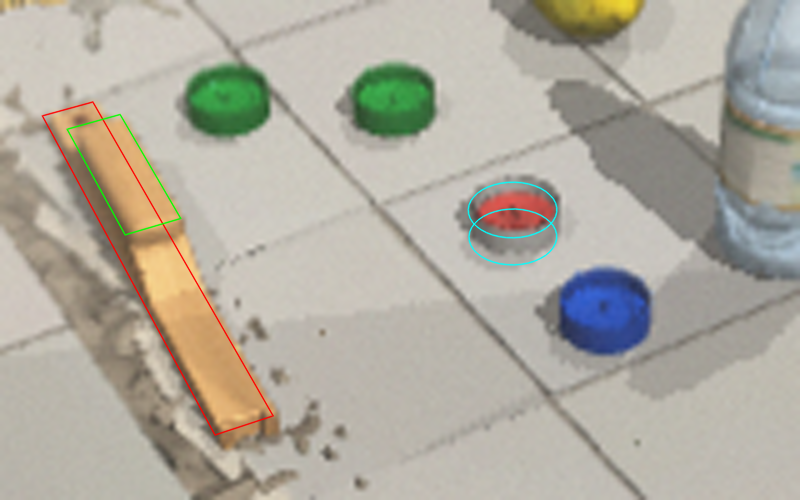

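Candidates for the tea light, as pixels in the top view: green (186,195), green (165,227), blue (272,192) and red wax in a plain aluminium shell (236,192). The close scene crop at (262,193) shows the grey shell only on the red one, so I choose that. The pusher's tip is at top (265,269), and the warmer's ledge is at top (330–375,230), facing left.

```bash
cat > mv.py <<'E'
import sys, numpy as np
from scipy.spatial.transform import Rotation as Ro
def calc(pos,rot,tgt,yaw):
    R=Ro.from_euler('xyz',rot,degrees=True).as_matrix()
    d=R.T@(np.array(tgt)-pos)
    dy=(yaw-rot[2]+180)%360-180
    return np.r_[d/.15, -np.radians(dy)/1.5].round(3)
if __name__=="__main__":
    from station import get_obs
    o=get_obs(); a=[float(v) for v in sys.argv[1:]]
    print(o["time"].__round__(2),o["eef_pos"].round(4),o["tcp_rot"].round(2),o["contact_force"].round(2),round(o["width"],3))
    if a: print(calc(o["eef_pos"],o["tcp_rot"],a[:3],a[3]))
E
python3 mv.py .6065 .0985 .12 20
python3 - <<'E'
from mv import calc
import numpy as np
p=np.array([.15923,-.52611,.2181]); T=np.array([.6065,.0985,.21]); y=-73.17
for i in range(4):
    n=p+(T-p)/(4-i); yn=y+(20-y)/(4-i)
    print(calc(p,[180,0,y],n,yn),n,yn); p=n;y=yn
E
```

```text
0.15 [ 0.1592 -0.5262  0.2182] [-1.800e+02  5.000e-02 -7.317e+01] [ 0.37 -0.68  0.54] 1.001
[-3.122 -4.06   0.658 -1.084]
[-0.781 -1.015  0.013 -0.271] [ 0.2710475 -0.3699575  0.216075 ] -49.8775
[-0.316 -1.241  0.013 -0.271] [ 0.382865 -0.213805  0.21405 ] -26.584999999999997
[ 0.201 -1.265  0.013 -0.271] [ 0.4946825 -0.0576525  0.212025 ] -3.2925000000000004
[ 0.684 -1.082  0.013 -0.271] [0.6065 0.0985 0.21  ] 20.0
```

>>> step_arm --pt "0.75 -0.78 -1 0 -0.27" --pt "0.75 -0.78 -1 0 -0.27" --pt "0.75 -0.78 -1 0 -0.27" --pt "0.75 -0.78 -1 0 -0.27"

```text
time: 0.55
eef_pos: [0.2698, -0.3688, 0.2185]
tcp_rot: [-180.0, 0.0, -49.7]
contact_force: [0.3, -1.2, 0.4]
width: 0.755
```

>>> step_arm --pt "0.75 -0.3 -1 0 -0.27" --pt "0.75 -0.3 -1 0 -0.27" --pt "0.75 -0.3 -1 0 -0.27" --pt "0.75 -0.3 -1 0 -0.27"

```text
time: 0.95
eef_pos: [0.3565, -0.2365, 0.2186]
tcp_rot: [-180.0, 0.0, -26.3]
contact_force: [0.7, -0.6, -0.6]
width: 0.751
```

>>> step_arm --pt "0.75 0.2 -1 0 -0.27" --pt "0.75 0.2 -1 0 -0.27" --pt "0.75 0.2 -1 0 -0.27" --pt "0.75 0.2 -1 0 -0.27"

```text
time: 1.35
eef_pos: [0.4513, -0.1166, 0.2185]
tcp_rot: [-180.0, -0.0, -3.2]
contact_force: [-1.4, -0.1, -0.6]
width: 0.752
```

```bash
python3 mv.py .6065 .0985 .12 20
```

```text
1.35 [ 0.4513 -0.1166  0.2185] [-1.7997e+02 -3.0000e-02 -3.1800e+00] [-1.4  -0.15 -0.64] 0.752
[ 0.953 -1.489  0.658 -0.27 ]
```

>>> step_arm --pt "0.75 0.95 -1 0.1 -0.27" --pt "0.75 0.95 -1 0.1 -0.27" --pt "0.75 0.95 -1 0.1 -0.27" --pt "0.75 0.95 -1 0.1 -0.27" --pt "0.75 0.95 -1 0.1 -0.27"

```text
time: 1.85
eef_pos: [0.6028, 0.0232, 0.2024]
tcp_rot: [-180.0, 0.0, 19.7]
contact_force: [-1.1, -1.3, -0.1]
width: 0.755
```

```bash
python3 mv.py .6065 .0985 .12 20
```

```text
1.85 [0.6028 0.0232 0.2024] [-1.7997e+02  1.0000e-02  1.9700e+01] [-1.12 -1.31 -0.07] 0.755
[ 0.192 -0.464  0.55  -0.004]
```

>>> step_arm --pt "0.75 0.19 -0.464 0 0" --pt "0.75 0.19 -0.464 0 0" --pt "0.75 0.19 -0.464 0.55 0" --pt "0.75 0.19 -0.464 0.55 0" --pt "0.75 0.19 -0.464 0.55 0"

```text
time: 2.35
eef_pos: [0.6014, 0.0948, 0.117]
tcp_rot: [-179.9, 0.4, 19.5]
contact_force: [0.8, -0.9, -0.1]
width: 0.749
```

```bash
cat > shot.py <<'E'
import sys
from station import read_camera,get_obs
from h import *
for a in sys.argv[1:]:
    n,t=a.split(":"); c=read_camera(n); cv2.imwrite(f"pics/{t}.png",c["frame"][:,:,::-1]); np.savez(f"pics/{t}.npz",**c)
E
python3 mv.py .6065 .0985 .004 20; python3 shot.py wrist:w1
python3 - <<'E'
from ov import *
c=load("w1"); overlay(c,0,0,560,420,1,"pics/w1o.png",circ((.6065,.0985),.019,.015)+circ((.6065,.0985),.019,0))
E
```

```text
2.35 [0.6014 0.0948 0.117 ] [-179.9     0.45   19.55] [ 0.82 -0.86 -0.13] 0.749
[ 0.046 -0.01   0.753 -0.005]
```

View pics/w1o.png

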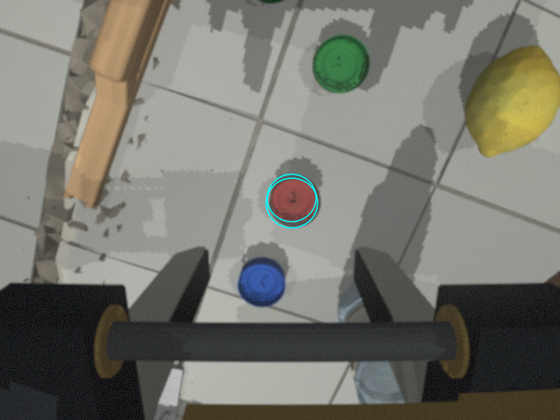

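>>> step_arm --pt "0.75 0.02 -0.01 0 0" --pt "0.75 0.02 -0.01 0.3 0" --pt "0.75 0.02 -0.01 0.5 0" --pt "0.75 0.02 -0.01 0.65 0" --pt "0.75 0.02 -0.01 0.68 0" --pt "0.75 0.02 -0.01 0.68 0"

```text
time: 3.0
eef_pos: [0.6075, 0.0986, 0.0205]
tcp_rot: [180.0, -0.1, 19.6]
contact_force: [-0.2, -0.0, -0.3]
width: 0.748
```

```bash
python3 mv.py .6065 .0985 .004 20
```

```text
3.0 [0.6075 0.0986 0.0205] [ 1.7998e+02 -9.0000e-02  1.9620e+01] [-0.21 -0.02 -0.33] 0.748
[-0.007 -0.001  0.11  -0.004]
```

>>> step_arm --pt "0.75 -0.007 0 0.06 0" --pt "0.75 -0.007 0 0.09 0" --pt "0.75 -0.007 0 0.09 0" --pt "0.3 -0.007 0 0.09 0" --pt "0.3 -0.007 0 0.09 0" --pt "0.3 -0.007 0 0.09 0" --pt "0.3 -0.007 0 0.09 0" --pt "0.3 -0.007 0 0.09 0" --pt "0.3 -0.007 0 0.09 0"

```text
time: 3.9
eef_pos: [0.6055, 0.0985, 0.0058]
tcp_rot: [180.0, -0.0, 19.7]
contact_force: [-0.7, -0.4, 1.0]
width: 0.395
```

```bash
python3 mv.py .6065 .0985 .1 20; python3 shot.py wrist:w2
```

```text
3.9 [0.6055 0.0985 0.0058] [ 1.800e+02 -1.000e-02  1.965e+01] [-0.67 -0.37  0.96] 0.395
[ 0.006  0.002 -0.628 -0.004]
```

View pics/w2.png

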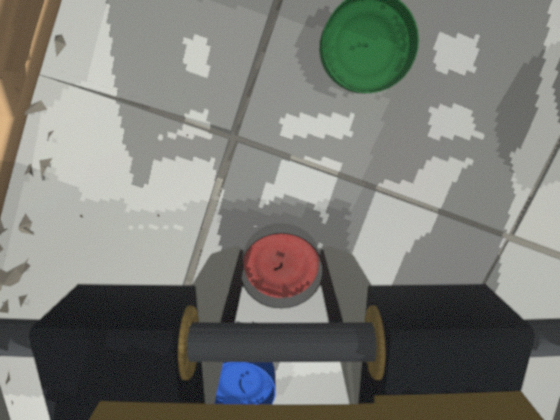

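>>> step_arm --pt "0.3 0 0 -0.2 0" --pt "0.3 0 0 -0.5 0" --pt "0.3 0 0 -0.85 0" --pt "0.3 0 0 -0.85 0" --pt "0.3 0 0 -0.85 0"

```text
time: 4.45
eef_pos: [0.6059, 0.0985, 0.1342]
tcp_rot: [180.0, -0.1, 19.7]
contact_force: [-0.4, 0.9, -0.9]
width: 0.393
```

```bash
python3 mv.py .5267 -.113 .12 7; python3 shot.py wrist:w3
python3 - <<'E'
from ov import *
c=load("w3"); crop(c,180,180,380,330,4,"pics/w3c.png")
E
```

```text
4.45 [0.6059 0.0985 0.1342] [ 1.7997e+02 -1.3000e-01  1.9650e+01] [-0.38  0.85 -0.91] 0.393
[-0.972  1.15   0.093  0.147]
```

View pics/w3c.png

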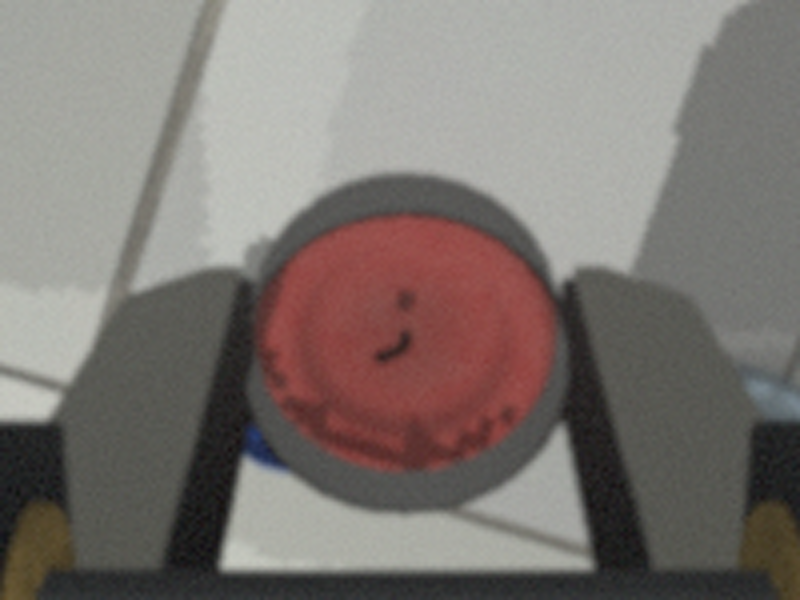

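The red light is held upright between the pads, centred at crop (407,340). Next I carry it to the ledge.

>>> step_arm --pt "0.3 -0.2 0.24 0 0.04" --pt "0.3 -0.42 0.5 0 0.08" --pt "0.3 -0.64 0.75 0 0.12" --pt "0.3 -0.85 1 0 0.147" --pt "0.3 -0.85 1 0 0.147" --pt "0.3 -0.85 1 0 0.147"

```text
time: 5.1
eef_pos: [0.535, -0.0862, 0.1317]
tcp_rot: [-179.9, 0.1, 6.9]
contact_force: [-0.2, 0.3, -0.2]
width: 0.397
```

```bash
python3 mv.py .5267 -.113 .0122 7
```

```text
5.1 [ 0.535  -0.0862  0.1317] [-1.7994e+02  1.4000e-01  6.9100e+00] [-0.24  0.29 -0.24] 0.397
[-0.074  0.171  0.796 -0.001]
```

>>> step_arm --pt "0.3 -0.07 0.17 0.1 0" --pt "0.3 -0.07 0.17 0.3 0" --pt "0.3 -0.07 0.17 0.5 0" --pt "0.3 -0.07 0.17 0.66 0" --pt "0.3 -0.07 0.17 0.7 0" --pt "0.3 -0.07 0.17 0.7 0" --pt "0.3 -0.07 0.17 0.7 0"

```text
time: 5.8
eef_pos: [0.5292, -0.1118, 0.0288]
tcp_rot: [180.0, -0.0, 7.1]
contact_force: [-0.3, 0.2, -0.4]
width: 0.396
```

```bash
python3 mv.py .5267 -.113 .0125 7; python3 shot.py wrist:w4 scene:s4; python3 - <<'E'
from ov import *
c=load("s4"); overlay(c,180,170,380,320,4,"pics/s4c.png",warm((.5345,-.1765),-83))
E
```

```text
5.8 [ 0.5292 -0.1118  0.0288] [ 1.7998e+02 -5.0000e-02  7.0700e+00] [-0.27  0.24 -0.4 ] 0.396
[-0.018  0.006  0.109  0.001]
```

View pics/w4.png

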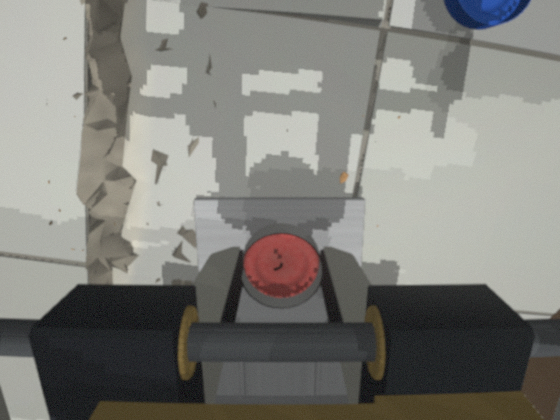

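View pics/s4c.png

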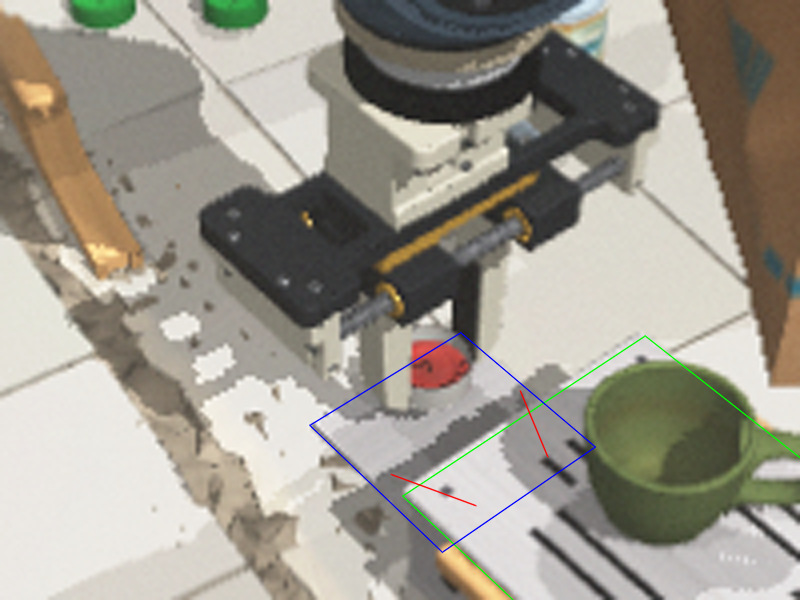

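```bash
python3 - <<'E'
from ov import *
c=load("w4"); crop(c,170,180,390,300,3.6,"pics/w4c.png")
W=onplane(c,[(194,198),(364,198)],.006); print(W, W.mean(0))
o=np.array([.5345,-.1765]); a=np.radians(-83); u=np.array([np.cos(a),np.sin(a)]); v=np.array([-u[1],u[0]])
for w in W: print((w[:2]-o)@u,(w[:2]-o)@v)
L=onplane(c,[(281.5,265)],.015+.024)[0]; print(L,(L[:2]-o)@u,(L[:2]-o)@v)
E
```

```text
[[ 0.48073766 -0.09160982  0.006     ]
 [ 0.56829854 -0.08077569  0.006     ]] [ 0.5245181  -0.08619275  0.006     ]
-0.090809406896314 -0.04301609500522692
-0.09089178590765862 0.04521246961471911
[ 0.52859612 -0.10837919  0.039     ] -0.06833254629235792 0.002441962437444862
```

View pics/w4c.png

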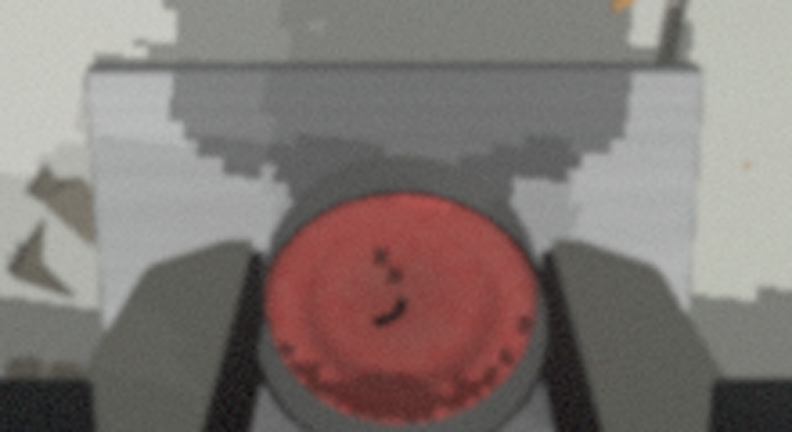

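>>> step_arm --pt "0.3 -0.013 0.027 0.04 0" --pt "0.3 -0.013 0.027 0.08 0" --pt "0.3 -0.013 0.027 0.1 0" --pt "0.3 -0.013 0.027 0.1 0" --pt "0.3 -0.013 0.027 0.1 0"

```text
time: 6.4
eef_pos: [0.5271, -0.1165, 0.0131]
tcp_rot: [-180.0, 0.0, 7.0]
contact_force: [-0.6, -0.3, -0.6]
width: 0.396
```

```bash
python3 mv.py .5278 -.116 .0120 7
```

```text
6.4 [ 0.5271 -0.1165  0.0131] [-1.80e+02  1.00e-02  7.02e+00] [-0.63 -0.25 -0.6 ] 0.396
[ 0.005 -0.003  0.007  0.   ]
```

>>> step_arm --pt "0.3 0 0 0.007 0" --pt "0.3 0 0 0.007 0" --pt "0.55 0 0 0.007 0" --pt "0.55 0 0 0.007 0" --pt "0.55 0 0 0.007 0" --pt "0.55 0 0 0.007 0" --pt "0.55 0 0 -0.15 0" --pt "0.55 0 0 -0.4 0" --pt "0.55 0 0 -0.7 0" --pt "0.55 0 0 -0.7 0"

```text
time: 7.4
eef_pos: [0.5298, -0.1173, 0.1233]
tcp_rot: [179.8, -0.5, 7.0]
contact_force: [0.1, -0.3, 0.1]
width: 0.551
```

```bash
python3 mv.py .4637 .187 .115 -6; python3 shot.py wrist:w5 scene:s5; python3 - <<'E'
from ov import *
c=load("w5"); overlay(c,0,0,560,420,1,"pics/w5o.png",warm((.535,-.176),-83)+circ((.5272,-.1125),.019,.021))
c=load("s5"); crop(c,180,170,380,320,4,"pics/s5c.png")
E
```

```text
7.4 [ 0.5298 -0.1173  0.1233] [179.8   -0.45   7.03] [ 0.1  -0.29  0.1 ] 0.551
[-0.19  -2.068  0.046  0.152]
```

View pics/w5o.png

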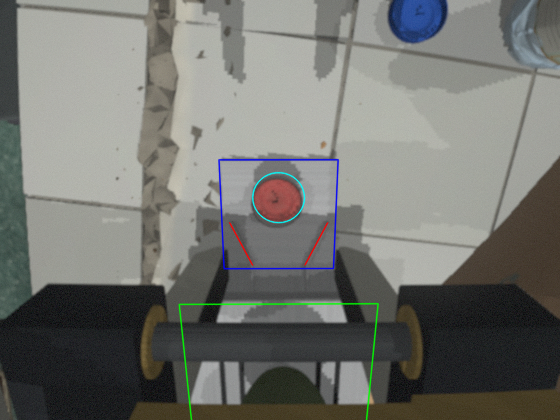

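View pics/s5c.png

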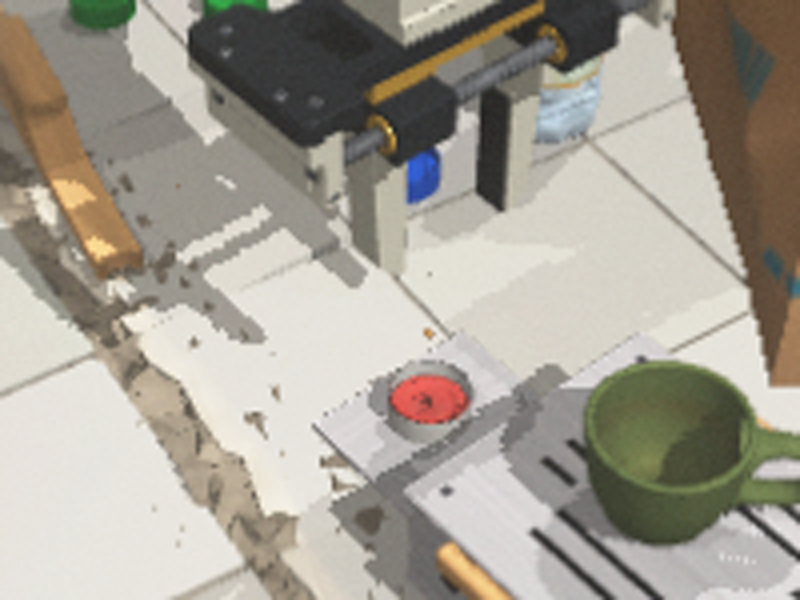

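The light stands upright on the ledge: wrist (278,198), scene crop (428,400). Next is the pusher. First I check the height of the rubble strip beside it.

```bash
python3 - <<'E'
from ov import *
c=load("top0"); P=cloud(c); 
for x0 in np.arange(.40,.55,.01):
    m=(P[...,0]>x0)&(P[...,0]<x0+.01)&(P[...,1]>.16)&(P[...,1]<.22); q=P[m][:,2]; print(round(x0,3),len(q),np.percentile(q,[5,50,95]).round(4))
E
python3 mv.py .4655 .1896 .13 -5.9
```

```text
0.4 150 [-0.0019  0.0003  0.0031]
0.41 151 [-0.0038 -0.0001  0.0026]
0.42 146 [-0.0054 -0.0012  0.0029]
0.43 147 [-0.0053 -0.0003  0.0036]
0.44 142 [-0.0022  0.002   0.005 ]
0.45 140 [0.0015 0.0374 0.0408]
0.46 153 [0.0364 0.0388 0.0414]
0.47 160 [0.002  0.0376 0.0408]
0.48 148 [0.     0.0027 0.006 ]
0.49 147 [0.0003 0.0032 0.0055]
0.5 145 [-0.0004  0.0028  0.0057]
0.51 147 [-0.0001  0.0029  0.0058]
0.52 147 [0.0002 0.0028 0.0056]
0.53 146 [-0.0004  0.0026  0.0058]
0.54 145 [-0.      0.0023  0.0051]
0.55 146 [-0.0002  0.0023  0.0051]
7.5 [ 0.5274 -0.1166  0.1187] [ 1.7996e+02 -9.0000e-02  7.0200e+00] [-0.    0.21 -0.84] 0.553
[-0.16  -2.076 -0.077  0.15 ]
```

>>> step_arm --pt "0.6 -0.08 -0.99 0 0.08" --pt "0.6 -0.08 -0.99 0 0.08" --pt "0.6 -0.08 -0.99 0 0.08" --pt "0.6 -0.08 -0.99 0 0.08"

```text
time: 7.9
eef_pos: [0.4947, 0.0336, 0.1165]
tcp_rot: [-180.0, 0.2, 0.4]
contact_force: [-0.2, -1.0, 0.3]
width: 0.6
```

>>> step_arm --pt "0.6 -0.22 -0.99 0 0.07" --pt "0.6 -0.22 -0.99 0 0.07" --pt "0.6 -0.22 -0.99 0 0.07" --pt "0.6 -0.22 -0.99 0 0.07"

```text
time: 8.3
eef_pos: [0.4619, 0.1813, 0.1168]
tcp_rot: [180.0, 0.1, -5.6]
contact_force: [0.1, 0.1, 0.8]
width: 0.6
```

```bash
python3 mv.py .4655 .1896 .03 -5.9
```

```text
8.3 [0.4619 0.1813 0.1168] [ 1.7999e+02  1.2000e-01 -5.6300e+00] [0.14 0.1  0.8 ] 0.6
[ 0.02  -0.057  0.579  0.003]
```

>>> step_arm --pt "0.6 0.02 -0.05 0 0.003" --pt "0.6 0.02 -0.05 0 0.003" --pt "0.6 0.02 -0.05 0 0.003"

```text
time: 8.6
eef_pos: [0.4678, 0.1839, 0.1177]
tcp_rot: [180.0, 0.0, -6.2]
contact_force: [0.7, 0.1, 0.3]
width: 0.599
```

```bash
python3 mv.py .4655 .1896 .004 -5.9; python3 shot.py wrist:w6; python3 - <<'E'
from ov import *
c=load("w6"); overlay(c,0,0,560,420,1.4,"pics/w6o.png",push((.4647,.1816),-95.9))
E
```

```text
8.6 [0.4678 0.1839 0.1177] [ 1.7998e+02  4.0000e-02 -6.2100e+00] [0.69 0.07 0.3 ] 0.599
[-0.019 -0.037  0.758 -0.004]
```

View pics/w6o.png

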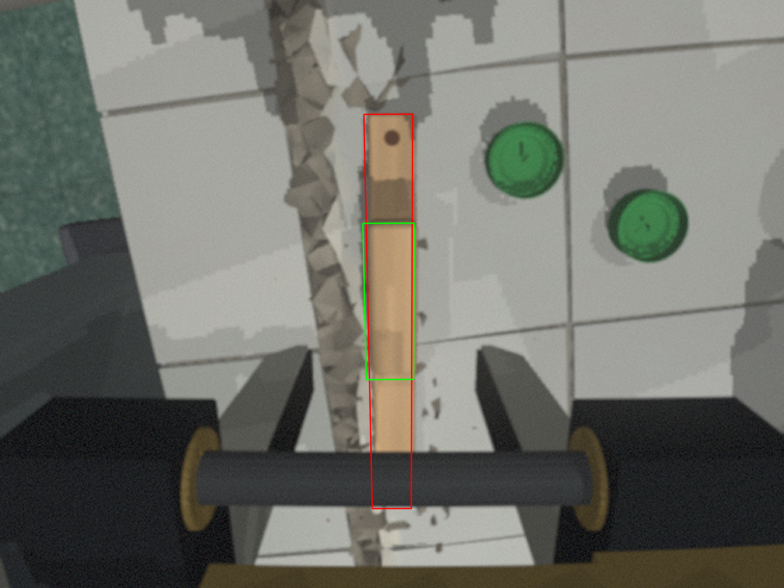

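>>> step_arm --pt "0.6 -0.015 -0.037 0.1 -0.004" --pt "0.6 -0.015 -0.037 0.35 -0.004" --pt "0.6 -0.015 -0.037 0.6 -0.004" --pt "0.6 -0.015 -0.037 0.7 -0.004" --pt "0.6 -0.015 -0.037 0.7 -0.004" --pt "0.6 -0.015 -0.037 0.7 -0.004"

```text
time: 9.25
eef_pos: [0.4662, 0.1902, 0.0136]
tcp_rot: [-180.0, -0.0, -5.8]
contact_force: [0.6, 0.2, 0.3]
width: 0.598
```

```bash
python3 mv.py .4655 .1896 .004 -5.9
```

```text
9.25 [0.4662 0.1902 0.0136] [-1.80e+02 -1.00e-02 -5.84e+00] [0.65 0.2  0.3 ] 0.598
[-0.004  0.005  0.064  0.001]
```

>>> step_arm --pt "0.6 -0.004 0.004 0.04 0" --pt "0.6 -0.004 0.004 0.06 0" --pt "0.6 -0.004 0.004 0.06 0" --pt "0.1 -0.004 0.004 0.06 0" --pt "0.1 -0.004 0.004 0.06 0" --pt "0.1 -0.004 0.004 0.06 0" --pt "0.1 -0.004 0.004 0.06 0" --pt "0.1 -0.004 0.004 0.06 0" --pt "0.1 -0.004 0.004 0.06 0" --pt "0.1 -0.004 0.004 0.06 0"

```text
time: 10.25
eef_pos: [0.4653, 0.1903, 0.0042]
tcp_rot: [-180.0, -0.0, -5.8]
contact_force: [1.0, 0.6, 2.2]
width: 0.257
```

```bash
python3 mv.py .4655 .1896 .074 -5.9
```

```text
10.25 [0.4653 0.1903 0.0042] [-1.7999e+02 -2.0000e-02 -5.7900e+00] [1.   0.6  2.25] 0.257
[ 0.002  0.004 -0.465  0.001]
```

>>> step_arm --pt "0.1 0 0 -0.1 0" --pt "0.1 0 0 -0.3 0" --pt "0.1 0 0 -0.45 0" --pt "0.1 0 0 -0.45 0" --pt "0.1 0 0 -0.45 0"

```text
time: 10.75
eef_pos: [0.4648, 0.1901, 0.0712]
tcp_rot: [180.0, 0.0, -5.8]
contact_force: [-0.2, 0.4, -1.7]
width: 0.257
```

```bash
python3 mv.py .5044 .0731 .0722 7.1; python3 shot.py scene:s7 wrist:w7; python3 - <<'E'
from ov import *
from station import get_obs
o=get_obs(); p=o["eef_pos"]; y=o["tcp_rot"][2]-90.1
a=np.radians(y); g=p[:2]+.0087*np.array([np.cos(a),np.sin(a)])
c=load("s7"); overlay(c,100,110,300,260,4,"pics/s7c.png",push(g,y,p[2]-.0042))
E
```

```text
10.75 [0.4648 0.1901 0.0712] [ 1.80e+02  1.00e-02 -5.78e+00] [-0.17  0.43 -1.7 ] 0.257
[ 0.341  0.75  -0.006 -0.15 ]
```

View pics/s7c.png

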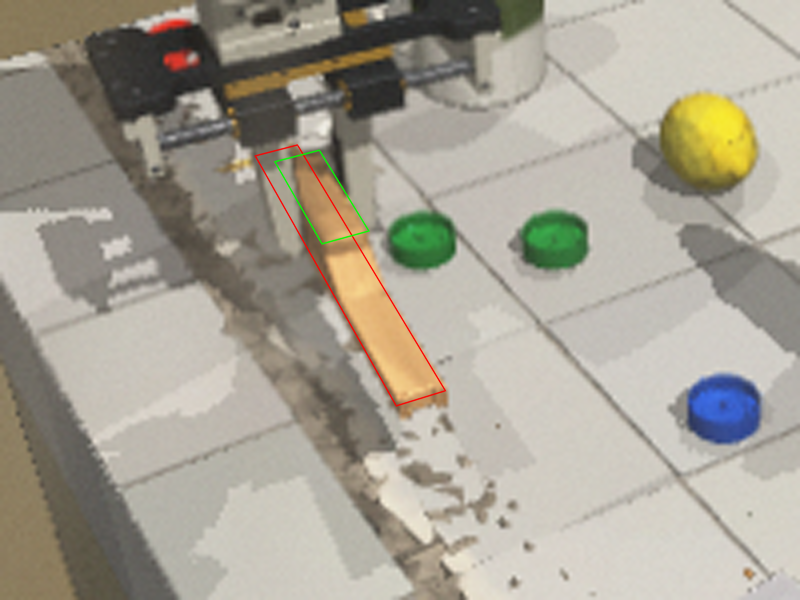

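>>> step_arm --pt "0.1 0.08 0.18 0 -0.03" --pt "0.1 0.16 0.36 0 -0.07" --pt "0.1 0.25 0.55 0 -0.11" --pt "0.1 0.34 0.75 0 -0.15" --pt "0.1 0.34 0.75 0 -0.15" --pt "0.1 0.34 0.75 0 -0.15" --pt "0.1 0.34 0.75 0 -0.15"

```text
time: 11.55
eef_pos: [0.5039, 0.0737, 0.0709]
tcp_rot: [-180.0, 0.1, 7.1]
contact_force: [0.1, 0.3, -0.9]
width: 0.257
```

```bash
python3 mv.py .5044 .0731 .0127 7.1; python3 shot.py top:t8; python3 - <<'E'
from ov import *
from station import get_obs
o=get_obs(); p=o["eef_pos"]; y=o["tcp_rot"][2]-90.1
a=np.radians(y); g=p[:2]+.0087*np.array([np.cos(a),np.sin(a)])
c=load("t8"); overlay(c,230,160,430,310,4,"pics/t8c.png",push(g,y,p[2]-.0042)+warm((.535,-.176),-83))
E
```

```text
11.55 [0.5039 0.0737 0.0709] [-1.7999e+02  8.0000e-02  7.1000e+00] [ 0.09  0.26 -0.87] 0.257
[ 0.004  0.004  0.388 -0.   ]
```

View pics/t8c.png

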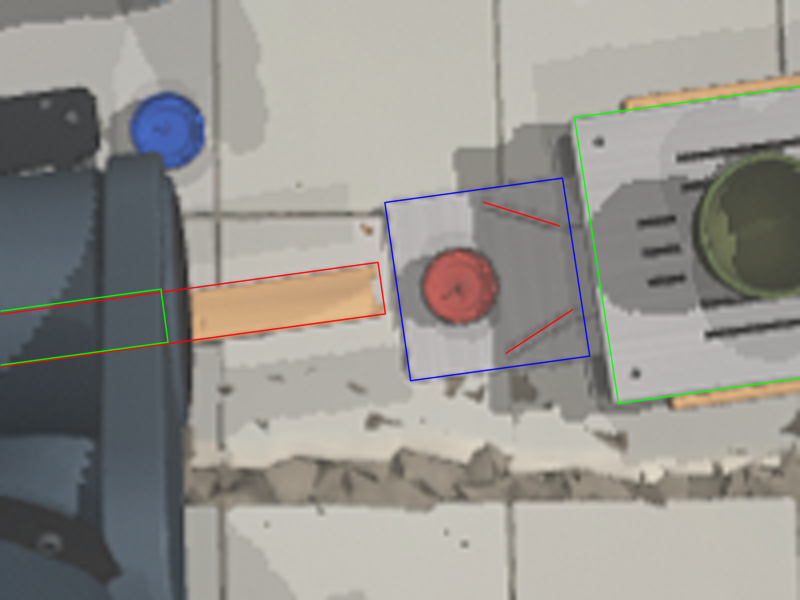

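```bash
python3 - <<'E'
from ov import *
c=load("t8"); P=cloud(c); o=np.array([.5044,.0731])
m=(P[...,2]>.09)&(P[...,0]>.42)&(P[...,0]<.62)&(P[...,1]<.1)&(P[...,1]>-.12)
q=P[m]; 
for z0 in np.arange(.08,.6,.04):
    k=q[(q[:,2]>z0)&(q[:,2]<z0+.04)]
    if len(k): print(round(z0,2),len(k),(k[:,1].min()).round(3))
cup=P[(P[...,2]>.1)&(P[...,0]>.48)&(P[...,0]<.62)&(P[...,1]<-.18)&(P[...,1]>-.32)]; print(cup.min(0),cup.max(0))
E
```

```text
0.12 1 0.049
0.16 529 0.047
0.2 106 0.049
0.32 85 0.006
0.36 4374 0.006
0.4 671 0.007
0.44 2488 0.007
0.48 2283 0.023
[ 0.51341168 -0.28590103  0.10001391] [ 0.59116645 -0.21176052  0.11957359]
```

>>> step_arm --pt "0.1 0.003 0 0.1 0" --pt "0.1 0.003 0 0.2 0" --pt "0.1 0.003 0 0.3 0" --pt "0.1 0.003 0 0.36 0" --pt "0.1 0.003 0 0.38 0" --pt "0.1 0.003 0 0.385 0" --pt "0.1 0.003 0 0.385 0" --pt "0.1 0.003 0 0.385 0"

```text
time: 12.4
eef_pos: [0.5053, 0.0733, 0.0144]
tcp_rot: [180.0, -0.1, 7.1]
contact_force: [0.5, 1.0, -1.2]
width: 0.255
```

```bash
python3 mv.py .5044 .0731 .0127 7.1; python3 shot.py scene:s9; python3 - <<'E'
from ov import *
from station import get_obs
o=get_obs(); p=o["eef_pos"]; y=o["tcp_rot"][2]-90.1
a=np.radians(y); g=p[:2]+.0087*np.array([np.cos(a),np.sin(a)])
c=load("s9"); overlay(c,180,150,380,300,4,"pics/s9c.png",[])
E
```

```text
12.4 [0.5053 0.0733 0.0144] [ 1.80e+02 -5.00e-02  7.11e+00] [ 0.49  1.01 -1.22] 0.255
[-0.006  0.     0.012  0.   ]
```

View pics/s9c.png

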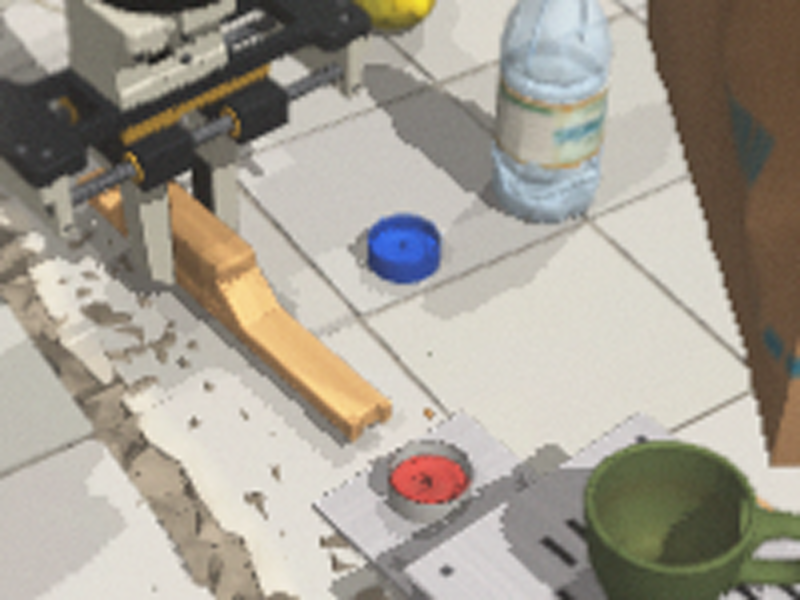

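The pusher is level at scene crop (370,415), with the notch facing the light at (428,480). I start the push gently along tool +y.

>>> step_arm --pt "0.1 -0.005 0.0 0.009 0" --pt "0.1 -0.005 0.03 0.009 0" --pt "0.1 -0.005 0.06 0.009 0" --pt "0.1 -0.005 0.09 0.009 0" --pt "0.1 -0.005 0.12 0.009 0" --pt "0.1 -0.005 0.15 0.009 0" --pt "0.1 -0.005 0.18 0.009 0" --pt "0.1 -0.005 0.21 0.009 0" --pt "0.1 -0.005 0.24 0.009 0" --pt "0.1 -0.005 0.27 0.009 0" --pt "0.1 -0.005 0.3 0.009 0" --pt "0.1 -0.005 0.32 0.009 0"

```text
time: 13.65
eef_pos: [0.5102, 0.0251, 0.0125]
tcp_rot: [180.0, -0.0, 7.1]
contact_force: [0.4, 0.3, -1.9]
width: 0.257
```

```bash
cat > wf.py <<'E'
from station import get_obs
import numpy as np
o=get_obs(); p=o["eef_pos"]; a=np.radians(-83); u=np.array([np.cos(a),np.sin(a)]); v=np.array([-u[1],u[0]]); d=p[:2]-[.535,-.176]
x=d@u; f=o["contact_force"]
print("t %.2f tcp x %.4f y %.4f z %.4f  tip x %.4f light(if notch) %.4f  F along %.2f lat %.2f z %.2f rot %s w %.3f"%(o["time"],x,d@v,p[2],x+.1487,x+.1667,f[:2]@u,f[:2]@v,f[2],o["tcp_rot"].round(2),o["width"]), "M",o["moment"].round(2))
E
python3 wf.py; python3 shot.py scene:s10 top:t10; python3 - <<'E'
from ov import *
c=load("s10"); crop(c,180,170,380,320,4,"pics/s10c.png")
c=load("t10"); overlay(c,260,160,460,310,4,"pics/t10c.png",[])
E
```

```text
t 13.65 tcp x -0.2026 y -0.0001 z 0.0125  tip x -0.0539 light(if notch) -0.0359  F along -0.22 lat 0.45 z -1.88 rot [180.   -0.    7.1] w 0.257 M [ 0.06 -0.06  0.01]
```

View pics/t10c.png

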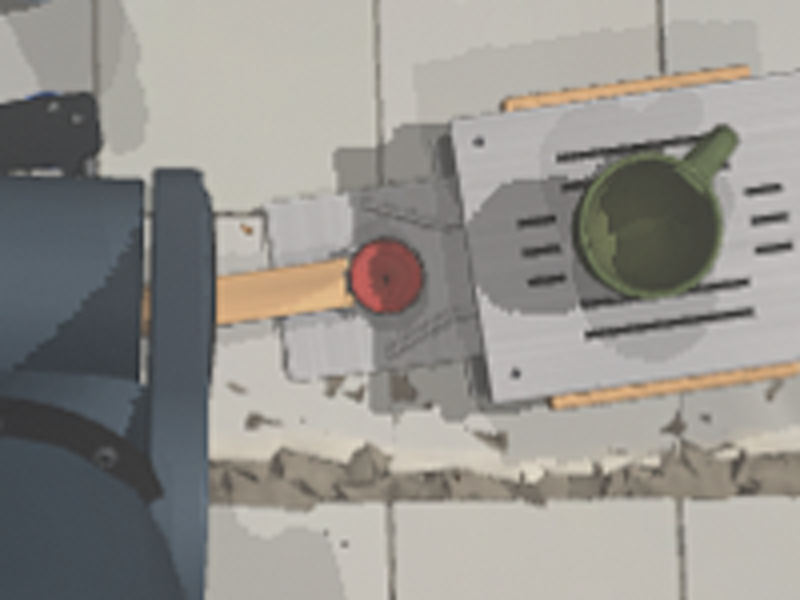

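View pics/s10c.png

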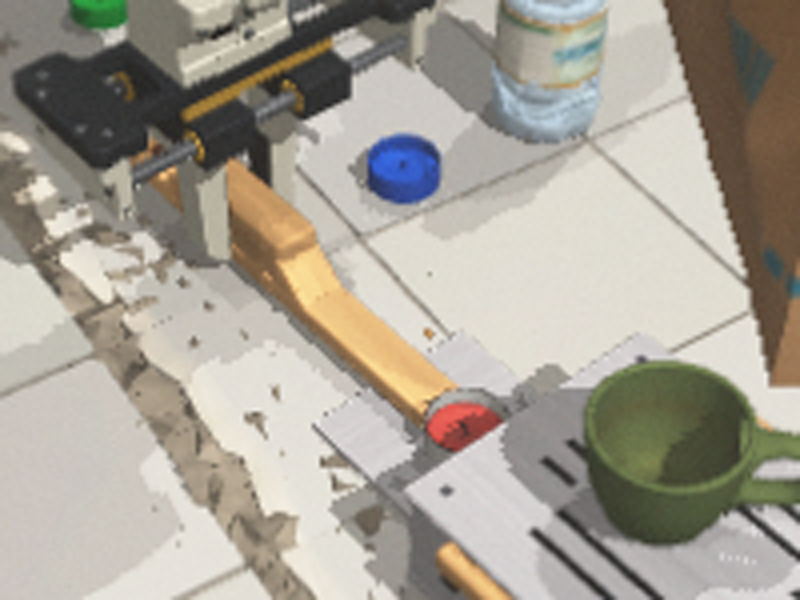

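>>> step_arm --pt "0.1 0 0.03 0 0" --pt "0.1 0 0.06 0 0" --pt "0.1 0 0.09 0 0" --pt "0.1 0 0.12 0 0" --pt "0.1 0 0.15 0 0" --pt "0.1 0 0.18 0 0" --pt "0.1 0 0.21 0 0" --pt "0.1 0 0.24 0 0" --pt "0.1 0 0.27 0 0" --pt "0.1 0 0.3 0 0" --pt "0.1 0 0.33 0 0" --pt "0.1 0 0.34 0 0"

```text
time: 14.95
eef_pos: [0.5166, -0.0256, 0.0125]
tcp_rot: [180.0, -0.0, 7.1]
contact_force: [-0.3, -0.8, -1.9]
width: 0.257
```

```bash
python3 wf.py;python3 wf.py
```

```text
t 14.95 tcp x -0.1515 y 0.0000 z 0.0125  tip x -0.0028 light(if notch) 0.0152  F along 0.80 lat -0.41 z -1.89 rot [ 1.80e+02 -1.00e-02  7.09e+00] w 0.257 M [-0.04 -0.08 -0.04]
t 14.95 tcp x -0.1515 y 0.0000 z 0.0125  tip x -0.0028 light(if notch) 0.0152  F along 0.80 lat -0.41 z -1.89 rot [ 1.80e+02 -1.00e-02  7.09e+00] w 0.257 M [-0.04 -0.08 -0.04]
```

>>> step_arm --pt "0.1 0 0.02 0 0" --pt "0.1 0 0.04 0 0" --pt "0.1 0 0.06 0 0" --pt "0.1 0 0.08 0 0" --pt "0.1 0 0.1 0 0" --pt "0.1 0 0.12 0 0" --pt "0.1 0 0.14 0 0" --pt "0.1 0 0.15 0 0"

```text
time: 15.75
eef_pos: [0.5193, -0.0478, 0.0126]
tcp_rot: [180.0, -0.0, 7.1]
contact_force: [-0.7, 0.7, -1.8]
width: 0.254
```

```bash
python3 wf.py
```

```text
t 15.75 tcp x -0.1292 y 0.0001 z 0.0126  tip x 0.0195 light(if notch) 0.0375  F along -0.78 lat -0.60 z -1.78 rot [180.    -0.     7.09] w 0.254 M [ 0.08 -0.07  0.03]
```

>>> step_arm --pt "0.1 0 0.02 0 0" --pt "0.1 0 0.04 0 0" --pt "0.1 0 0.06 0 0" --pt "0.1 0 0.07 0 0"

```text
time: 16.15
eef_pos: [0.5206, -0.0582, 0.0125]
tcp_rot: [180.0, -0.0, 7.1]
contact_force: [0.3, 0.3, -0.1]
width: 0.258
```

```bash
python3 wf.py
```

```text
t 16.15 tcp x -0.1187 y 0.0001 z 0.0125  tip x 0.0300 light(if notch) 0.0480  F along -0.25 lat 0.34 z -0.08 rot [180.   -0.    7.1] w 0.258 M [ 0.03 -0.1   0.  ]
```

>>> step_arm --pt "0.1 0 0.015 0 0" --pt "0.1 0 0.03 0 0" --pt "0.1 0 0.035 0 0" --pt "0.1 0 0.035 0 0"

```text
time: 16.55
eef_pos: [0.5212, -0.0632, 0.0125]
tcp_rot: [-180.0, -0.0, 7.1]
contact_force: [0.6, -0.7, -1.2]
width: 0.256
```

```bash
python3 wf.py
```

```text
t 16.55 tcp x -0.1136 y 0.0001 z 0.0125  tip x 0.0351 light(if notch) 0.0531  F along 0.75 lat 0.47 z -1.17 rot [-180.     -0.      7.09] w 0.256 M [ 0.03 -0.14 -0.01]
```

>>> step_arm --pt "0.1 0 0.015 0 0" --pt "0.1 0 0.03 0 0" --pt "0.1 0 0.035 0 0" --pt "0.1 0 0.035 0 0"

```text
time: 16.95
eef_pos: [0.5219, -0.0685, 0.0125]
tcp_rot: [-180.0, -0.0, 7.1]
contact_force: [0.2, -0.3, -1.1]
width: 0.253
```

```bash
python3 wf.py
```

```text
t 16.95 tcp x -0.1083 y 0.0001 z 0.0125  tip x 0.0404 light(if notch) 0.0584  F along 0.31 lat 0.18 z -1.11 rot [-180.     -0.      7.09] w 0.253 M [-0.02 -0.12  0.01]
```

>>> step_arm --pt "0.1 0 0.015 0 0" --pt "0.1 0 0.03 0 0" --pt "0.1 0 0.035 0 0" --pt "0.1 0 0.035 0 0"

```text
time: 17.35
eef_pos: [0.5225, -0.0737, 0.0125]
tcp_rot: [180.0, -0.0, 7.1]
contact_force: [0.5, 0.1, -1.5]
width: 0.253
```

```bash
python3 wf.py
```

```text
t 17.35 tcp x -0.1031 y 0.0001 z 0.0125  tip x 0.0456 light(if notch) 0.0636  F along -0.05 lat 0.56 z -1.54 rot [180.   -0.    7.1] w 0.253 M [-0.02 -0.12  0.04]
```

>>> step_arm --pt "0.1 0 0.015 0 0" --pt "0.1 0 0.03 0 0" --pt "0.1 0 0.035 0 0" --pt "0.1 0 0.035 0 0"

```text
time: 17.75
eef_pos: [0.5231, -0.0788, 0.0125]
tcp_rot: [-180.0, 0.0, 7.1]
contact_force: [-0.5, 1.0, -0.9]
width: 0.258
```

```bash
python3 wf.py
```

```text
t 17.75 tcp x -0.0980 y 0.0000 z 0.0125  tip x 0.0507 light(if notch) 0.0687  F along -1.05 lat -0.37 z -0.92 rot [-1.7999e+02  1.0000e-02  7.0900e+00] w 0.258 M [ 0.11 -0.04 -0.04]
```

>>> step_arm --pt "0.1 0 0.01 0 0" --pt "0.1 0 0.02 0 0" --pt "0.1 0 0.02 0 0"

```text
time: 18.05
eef_pos: [0.5236, -0.0819, 0.0125]
tcp_rot: [180.0, -0.0, 7.1]
contact_force: [-0.0, 1.1, -2.0]
width: 0.255
```

```bash
python3 wf.py
```

```text
t 18.05 tcp x -0.0948 y 0.0001 z 0.0125  tip x 0.0539 light(if notch) 0.0719  F along -1.12 lat 0.09 z -1.96 rot [180.   -0.    7.1] w 0.255 M [ 0.2  -0.08 -0.02]
```

>>> step_arm --pt "0.1 0 0.01 0 0" --pt "0.1 0 0.02 0 0" --pt "0.1 0 0.02 0 0"

```text
time: 18.35
eef_pos: [0.524, -0.0849, 0.0126]
tcp_rot: [180.0, -0.0, 7.1]
contact_force: [0.0, 1.7, -1.5]
width: 0.257
```

```bash
python3 wf.py
```

```text
t 18.35 tcp x -0.0918 y 0.0002 z 0.0126  tip x 0.0569 light(if notch) 0.0749  F along -1.66 lat 0.24 z -1.53 rot [ 1.7999e+02 -1.0000e-02  7.1000e+00] w 0.257 M [ 0.26 -0.07 -0.04]
```

>>> step_arm --pt "0.1 0 0.01 0 0" --pt "0.1 0 0.02 0 0" --pt "0.1 0 0.02 0 0"

```text
time: 18.65
eef_pos: [0.5243, -0.0879, 0.0125]
tcp_rot: [180.0, -0.0, 7.1]
contact_force: [-0.5, 1.7, -1.5]
width: 0.257
```

```bash
python3 wf.py
```

```text
t 18.65 tcp x -0.0888 y 0.0001 z 0.0125  tip x 0.0599 light(if notch) 0.0779  F along -1.71 lat -0.25 z -1.45 rot [180.   -0.    7.1] w 0.257 M [ 0.33  0.03 -0.05]
```

>>> step_arm --pt "0.1 0 0.01 0 0" --pt "0.1 0 0.02 0 0" --pt "0.1 0 0.02 0 0"

```text
time: 18.95
eef_pos: [0.5248, -0.091, 0.0126]
tcp_rot: [180.0, -0.0, 7.1]
contact_force: [-0.5, 1.9, -1.2]
width: 0.255
```

```bash
python3 wf.py
```

```text
t 18.95 tcp x -0.0856 y 0.0002 z 0.0126  tip x 0.0631 light(if notch) 0.0811  F along -1.99 lat -0.30 z -1.21 rot [ 1.7998e+02 -2.0000e-02  7.1000e+00] w 0.255 M [ 0.15 -0.07  0.02]
```

>>> step_arm --pt "0.1 0 0.01 0 0" --pt "0.1 0 0.02 0 0" --pt "0.1 0 0.02 0 0"

```text
time: 19.25
eef_pos: [0.5252, -0.094, 0.0126]
tcp_rot: [180.0, -0.0, 7.1]
contact_force: [-0.3, 0.5, -1.1]
width: 0.255
```

```bash
python3 wf.py
```

```text
t 19.25 tcp x -0.0826 y 0.0002 z 0.0126  tip x 0.0661 light(if notch) 0.0841  F along -0.52 lat -0.24 z -1.08 rot [ 1.7998e+02 -2.0000e-02  7.1000e+00] w 0.255 M [ 0.05 -0.06 -0.02]
```

>>> step_arm --pt "0.1 0 0.007 0 0" --pt "0.1 0 0.013 0 0" --pt "0.1 0 0.013 0 0"

```text
time: 19.55
eef_pos: [0.5253, -0.0958, 0.0125]
tcp_rot: [180.0, -0.0, 7.1]
contact_force: [0.4, -0.5, -2.1]
width: 0.254
```

```bash
python3 wf.py
```

```text
t 19.55 tcp x -0.0808 y 0.0002 z 0.0125  tip x 0.0679 light(if notch) 0.0859  F along 0.57 lat 0.30 z -2.11 rot [ 1.7999e+02 -1.0000e-02  7.1100e+00] w 0.254 M [ 0.03 -0.14 -0.  ]
```

>>> step_arm --pt "0.1 0 0.007 0 0" --pt "0.1 0 0.013 0 0" --pt "0.1 0 0.013 0 0"

```text
time: 19.85
eef_pos: [0.5255, -0.0976, 0.0125]
tcp_rot: [180.0, -0.0, 7.1]
contact_force: [1.0, 1.6, -1.1]
width: 0.259
```

```bash
python3 wf.py
```

```text
t 19.85 tcp x -0.0789 y 0.0002 z 0.0125  tip x 0.0698 light(if notch) 0.0878  F along -1.44 lat 1.22 z -1.07 rot [180.   -0.    7.1] w 0.259 M [-0.04 -0.05 -0.02]
```

>>> step_arm --pt "0.1 0 0.007 0 0" --pt "0.1 0 0.013 0 0" --pt "0.1 0 0.013 0 0"

```text
time: 20.15
eef_pos: [0.5258, -0.0996, 0.0126]
tcp_rot: [180.0, -0.0, 7.1]
contact_force: [0.3, 0.9, -1.9]
width: 0.256
```

```bash
python3 wf.py
```

```text
t 20.15 tcp x -0.0769 y 0.0002 z 0.0126  tip x 0.0718 light(if notch) 0.0898  F along -0.86 lat 0.40 z -1.91 rot [ 1.7999e+02 -1.0000e-02  7.1000e+00] w 0.256 M [-0.01 -0.08 -0.04]
```

>>> step_arm --pt "0.1 0 0.007 0 0" --pt "0.1 0 0.013 0 0" --pt "0.1 0 0.013 0 0"

```text
time: 20.45
eef_pos: [0.526, -0.1015, 0.0125]
tcp_rot: [180.0, -0.0, 7.1]
contact_force: [-1.3, 0.7, -1.1]
width: 0.25
```

```bash
python3 wf.py
```

```text
t 20.45 tcp x -0.0750 y 0.0001 z 0.0125  tip x 0.0737 light(if notch) 0.0917  F along -0.89 lat -1.17 z -1.11 rot [180.   -0.    7.1] w 0.250 M [ 0.05 -0.1  -0.02]
```

>>> step_arm --pt "0.1 0 0.007 0 0" --pt "0.1 0 0.013 0 0" --pt "0.1 0 0.013 0 0"

```text
time: 20.75
eef_pos: [0.5261, -0.1032, 0.0125]
tcp_rot: [-180.0, 0.0, 7.1]
contact_force: [0.4, 0.9, -1.3]
width: 0.256
```

```bash
python3 wf.py
```

```text
t 20.75 tcp x -0.0733 y 0.0001 z 0.0125  tip x 0.0754 light(if notch) 0.0934  F along -0.89 lat 0.50 z -1.25 rot [-1.7999e+02  1.0000e-02  7.1000e+00] w 0.256 M [ 0.27 -0.07  0.04]
```

>>> step_arm --pt "0.1 0 0.004 0 0" --pt "0.1 0 0.007 0 0" --pt "0.1 0 0.007 0 0"

```text
time: 21.05
eef_pos: [0.5262, -0.104, 0.0125]
tcp_rot: [-180.0, 0.0, 7.1]
contact_force: [-0.1, 4.5, -0.4]
width: 0.256
```

```bash
python3 wf.py
```

```text
t 21.05 tcp x -0.0725 y 0.0000 z 0.0125  tip x 0.0762 light(if notch) 0.0942  F along -4.50 lat 0.43 z -0.40 rot [-1.7997e+02  2.0000e-02  7.1100e+00] w 0.256 M [ 0.72 -0.    0.02]
```

>>> step_arm --pt "0.1 0 0.004 0 0" --pt "0.1 0 0.007 0 0" --pt "0.1 0 0.007 0 0"

```text
time: 21.35
eef_pos: [0.5262, -0.1047, 0.0125]
tcp_rot: [-179.9, 0.0, 7.1]
contact_force: [-0.4, 8.3, 0.8]
width: 0.253
```

```bash
python3 wf.py
```

```text
t 21.35 tcp x -0.0718 y -0.0001 z 0.0125  tip x 0.0769 light(if notch) 0.0949  F along -8.31 lat 0.66 z 0.83 rot [-1.7995e+02  4.0000e-02  7.1100e+00] w 0.253 M [ 1.15 -0.01  0.02]
```

>>> step_arm --pt "0.1 0 0.003 0 0" --pt "0.1 0 0.003 0 0" --pt "0.1 0 0.003 0 0" --pt "0.1 0 0.003 0 0"

```text
time: 21.75
eef_pos: [0.5262, -0.105, 0.0125]
tcp_rot: [-179.9, 0.0, 7.1]
contact_force: [-0.7, 8.3, -0.1]
width: 0.258
```

```bash
python3 wf.py; python3 shot.py scene:s11 top:t11; python3 wf.py
```

```text
t 21.75 tcp x -0.0715 y -0.0001 z 0.0125  tip x 0.0772 light(if notch) 0.0952  F along -8.36 lat 0.31 z -0.08 rot [-1.7994e+02  4.0000e-02  7.1100e+00] w 0.258 M [1.27 0.02 0.04]
t 21.85 tcp x -0.0715 y -0.0001 z 0.0125  tip x 0.0772 light(if notch) 0.0952  F along -9.13 lat -0.23 z 0.69 rot [-1.7993e+02  5.0000e-02  7.1100e+00] w 0.258 M [1.37 0.08 0.1 ]
```

>>> step_arm --pt "0.1 0 0.003 0 0" --pt "0.1 0 0.003 0 0" --pt "0.1 0 0.003 0 0" --pt "0.1 0 0.003 0 0" --pt "0.1 0 0.003 0 0"

```text
time: 22.35
eef_pos: [0.5262, -0.1053, 0.0124]
tcp_rot: [-179.9, 0.1, 7.1]
contact_force: [-1.3, 10.6, 1.4]
width: 0.254
```

```bash
python3 wf.py; python3 - <<'E'
from ov import *
c=load("s11"); crop(c,230,170,430,320,4,"pics/s11c.png")
c=load("t11"); crop(c,290,150,490,300,4,"pics/t11c.png")
E
```

```text
t 22.35 tcp x -0.0712 y -0.0001 z 0.0124  tip x 0.0775 light(if notch) 0.0955  F along -10.73 lat 0.02 z 1.41 rot [-1.7992e+02  5.0000e-02  7.1100e+00] w 0.254 M [1.49 0.   0.06]
```

View pics/s11c.png

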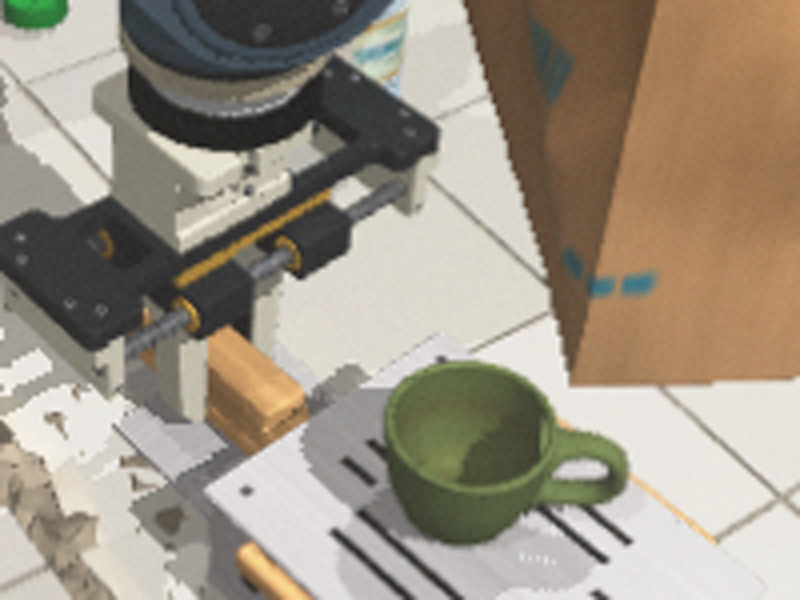

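View pics/t11c.png

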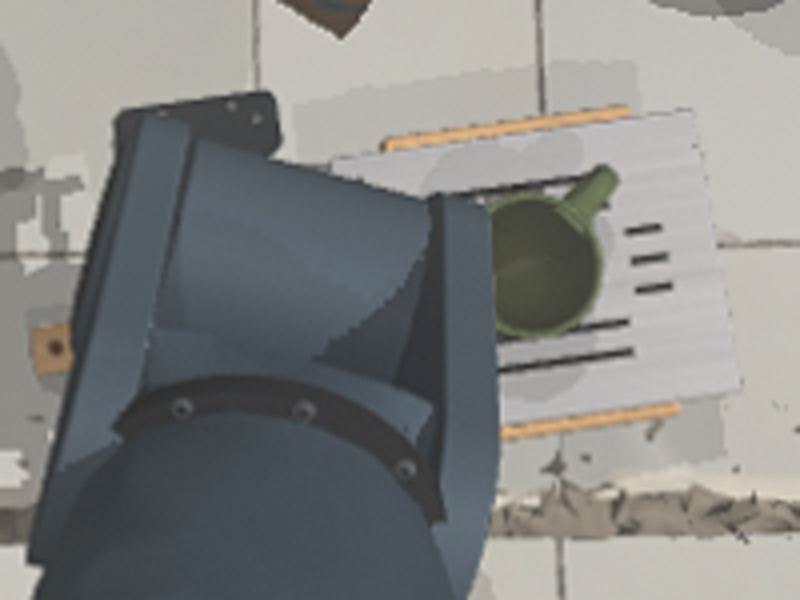

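About 10.7 N at the hand, held against the stop, and the cup hasn't moved. Drawing the pusher straight out.

>>> step_arm --pt "0.1 0 -0.01 0 0" --pt "0.1 0 -0.03 0 0" --pt "0.1 0 -0.07 0 0" --pt "0.1 0 -0.15 0 0" --pt "0.1 0 -0.25 0 0" --pt "0.1 0 -0.36 0 0" --pt "0.1 0 -0.48 0 0" --pt "0.1 0 -0.6 0 0" --pt "0.1 0 -0.72 0 0" --pt "0.1 0 -0.84 0 0" --pt "0.1 0 -0.94 0 0" --pt "0.1 0 -1 0 0"

```text
time: 23.55
eef_pos: [0.5077, 0.0443, 0.0126]
tcp_rot: [-180.0, 0.0, 7.2]
contact_force: [0.2, 0.4, -2.5]
width: 0.257
```

```bash
python3 wf.py; python3 shot.py scene:s12; python3 - <<'E'
from ov import *
c=load("s12"); crop(c,200,150,400,300,4,"pics/s12c.png")
E
```

```text
t 23.55 tcp x -0.2220 y -0.0003 z 0.0126  tip x -0.0733 light(if notch) -0.0553  F along -0.42 lat 0.22 z -2.51 rot [-180.      0.      7.18] w 0.257 M [-0.09 -0.13  0.01]
```

View pics/s12c.png

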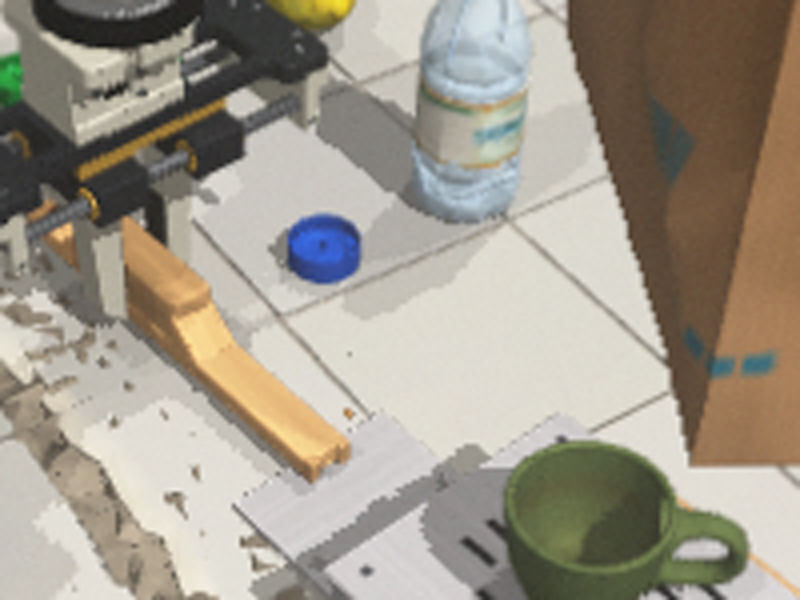

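>>> step_arm --pt "0.1 0 -0.1 0 0" --pt "0.1 0 -0.22 0 0" --pt "0.1 0 -0.34 0 0" --pt "0.1 0 -0.45 0 0" --pt "0.1 0 -0.53 0 0" --pt "0.1 0 -0.53 0 0" --pt "0.1 0 -0.53 0.02 0" --pt "0.1 0 -0.53 0.035 0" --pt "0.1 0 -0.53 0.045 0" --pt "0.1 0 -0.53 0.05 0" --pt "0.1 0 -0.53 0.05 0" --pt "0.1 0 -0.53 0.05 0"

```text
time: 24.8
eef_pos: [0.4982, 0.1213, 0.005]
tcp_rot: [180.0, -0.0, 7.1]
contact_force: [-0.9, 0.2, -2.0]
width: 0.255
```

```bash
python3 wf.py; python3 shot.py wrist:w13 scene:s13; python3 - <<'E'
from ov import *
c=load("s13"); crop(c,180,130,380,280,4,"pics/s13c.png")
E
```

```text
t 24.80 tcp x -0.2996 y -0.0002 z 0.0050  tip x -0.1509 light(if notch) -0.1329  F along -0.33 lat -0.86 z -2.01 rot [180.    -0.     7.09] w 0.255 M [-0.   -0.1  -0.01]
```

View pics/s13c.png

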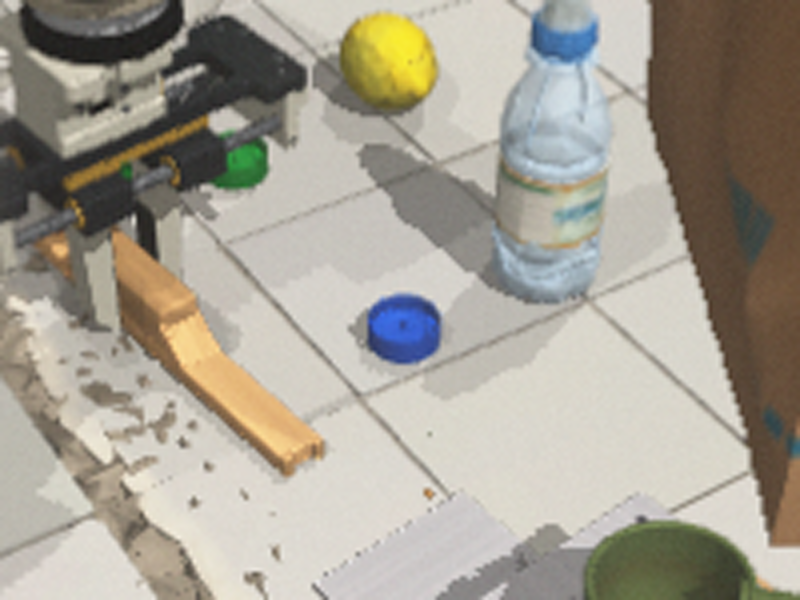

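>>> step_arm --pt "0.1 0 0 0.005 0" --pt "0.1 0 0 0.006 0" --pt "0.1 0 0 0.006 0" --pt "0.5 0 0 0.006 0" --pt "0.5 0 0 0.006 0" --pt "0.5 0 0 0.006 0" --pt "0.5 0 0 0.006 0" --pt "0.5 0 0 -0.1 0" --pt "0.5 0 0 -0.4 0" --pt "0.5 0 0 -0.7 0" --pt "0.5 0 0 -0.9 0" --pt "0.5 0 0 -0.9 0"

```text
time: 26.1
eef_pos: [0.5002, 0.1218, 0.144]
tcp_rot: [-180.0, -0.4, 7.1]
contact_force: [0.3, -0.3, 0.5]
width: 0.498
```

```bash
python3 wf.py; python3 shot.py wrist:w14 scene:s14 top:t14; python3 - <<'E'
from ov import *
c=load("s14"); crop(c,160,130,420,325,3,"pics/s14c.png")
a=np.radians(-83); u=np.array([np.cos(a),np.sin(a)]); g=np.array([.4982,.1213])+.0087*u
c=load("w14"); overlay(c,0,0,560,420,1,"pics/w14o.png",push(g,-83))
E
```

```text
t 26.10 tcp x -0.2998 y 0.0017 z 0.1440  tip x -0.1511 light(if notch) -0.1331  F along 0.38 lat 0.22 z 0.49 rot [-179.99   -0.4     7.11] w 0.498 M [-0.04 -0.06  0.  ]
```

View pics/s14c.png

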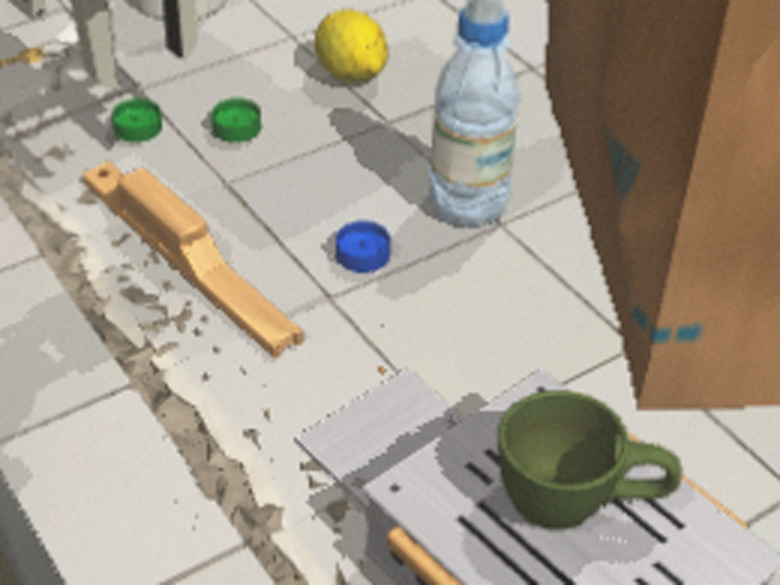

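View pics/w14o.png

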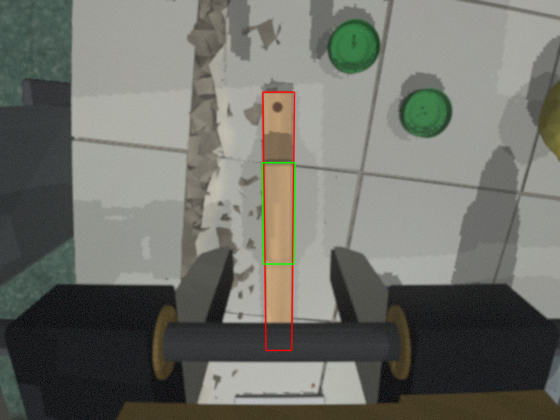

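View pics/t14.png

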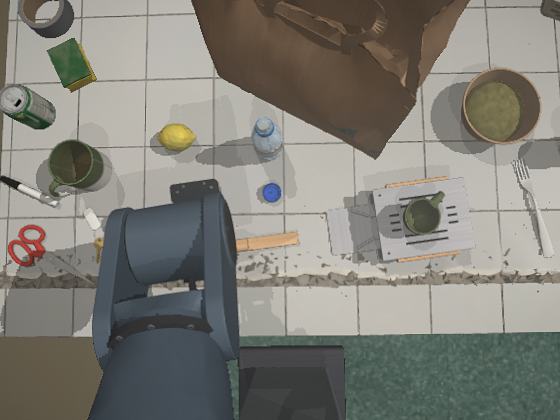

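>>> step_arm --pt "0.5 0 0 0 0" --pt "0.5 0 0 0 0" --pt "0.5 0 0 0 0"

```text
time: 26.55
eef_pos: [0.4979, 0.1214, 0.1393]
tcp_rot: [180.0, 0.1, 7.1]
contact_force: [-0.6, -0.8, 0.5]
width: 0.5
```

```bash
python3 - <<'E'
from h import *
a=load("top0");b=load("t14")
P,Q=cloud(a),cloud(b)
for n,(x0,y0,x1,y1) in dict(cup=(395,185,450,240),bottle=(250,112,285,162),lemon=(155,118,200,155)).items():
    r=[]
    d=cv2.absdiff(a["frame"][y0:y1,x0:x1],b["frame"][y0:y1,x0:x1]).max(2)
    s,_=cv2.phaseCorrelate(a["frame"][y0:y1,x0:x1].mean(2),b["frame"][y0:y1,x0:x1].mean(2)); print(n,"px shift",np.round(s,2),"diff frac",(d>40).mean().round(3))
from station import workorder
print(workorder.close_job())
E
```

```text
cup px shift [0.01 0.01] diff frac 0.0
bottle px shift [ 0.01 -0.01] diff frac 0.0
lemon px shift [0.61 0.07] diff frac 0.0
the job is handed in; nothing more can be done
None
```

The job is handed in at 26.6 s. The red tea light in the plain aluminium shell went onto the feed ledge and stood upright there, let go. I then pushed it along the channel with the pusher.

- **Catch and stop:** The leaves resisted with up to about 2 N, then let go with the light about 82–84 mm in. A steep rise, about 4 N per mm, followed from about 93 mm. I pressed to 8–10.7 N at the hand and held for about 0.9 s, with the light at about 95 mm. No hand reading went above 10.7 N.
- **Pusher:** I drew it straight out and laid it flat on the worktop, its tip about 60 mm clear of the ledge. The last wrist picture matches the expected pose, so it didn't slip in the grip.
- **Bystanders:** Between the first and last top pictures the cup and bottle show no shift. The lemon shows 0.6 pixel, about 1 mm, with no visible change.

Two things are less certain:
- **The light's final seat:** It is hidden under the plate, so I couldn't see it. I inferred it from the force and position readings and from the empty ledge after withdrawal.
- **The catch readings:** The leaf force was at the low end of the stated 2–5 N. Force readings scattered by up to about 1 N, so I also used the moment readings there.

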